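# Feed the full sample cassette under the reader head

### The job

Of the two identical sealed cassettes one is full and one is empty: find out which by lifting. Set the full one lengthwise on the open front of the reader's deck and push it through the low tunnel under the reader head until it is fully home against the end stops; the empty one stays lying flat in the grey tray. Keep both cassettes level and leave the flask, the dish and the small bottle where they stand.

Things in the scene. Friction and masses are not known exactly. Their poses are not given: they have to be found in the camera images.
- cassette_1_mid (a point): Centre of a sealed flat cassette, an aluminium block 100 mm long (x), 56 wide (y), 26 high, with a dark seam; it starts lying flat in the tray. The two are alike outside, end for end too: one is full (450 to 580 g), the other empty (105 to 140 g); only lifting tells which.
- cassette_2_mid (a point): Centre of a sealed flat cassette, an aluminium block 100 mm long (x), 56 wide (y), 26 high, with a dark seam; it starts lying flat in the tray. The two are alike outside, end for end too: one is full (450 to 580 g), the other empty (105 to 140 g); only lifting tells which.
- cassette_1: The cassette of cassette_1_mid; origin at the centre of its underside, x along its 100 mm length, z up.
- cassette_2: The cassette of cassette_2_mid; origin at the centre of its underside, x along its 100 mm length, z up.
- tunnel_mouth (a point): Middle of the mouth of the reader's tunnel, on top of its fixed aluminium deck (6 mm above the bench); x points level into the tunnel, z up. The deck is 136 mm wide, its open flat front runs from x = -150 mm to 0. The tunnel is 62 mm wide and 32 mm high above the deck. Two steel lead-in fins, 14 mm high, flare from y = +-31 mm at x = 0 to y = +-50 mm at x = -42 mm.
- reader: The whole bench-top reader, deck and head, fixed in place; origin on the bench, 6 mm below tunnel_mouth, same axes.
- end_stops (a point): Point on the deck midway between the two rubber end stops, at their faces, 98 mm inside the mouth; axes as at the mouth. A cassette fully home touches them: its centre is then 50 mm before this point and its rear end stands 2 mm outside the mouth.
- head_front (a point): Lower middle of the front face of the white reader head, 32 mm above the deck, over the mouth; axes as at the mouth. The head is a box 136 mm wide, 124 mm deep, 165 mm high with an upright front and a 42 mm turret on top. An upright gripper at the mouth would strike it: the end of the push needs fingers tilted so that the gripper leans back, away from the head.
- tray: Grey open tray right of the reader, fixed in place, in which both cassettes start, side by side about 112 mm apart: 136 mm long (its x), 238 mm wide (its y), 14 mm high, walls and floor 4 mm thick; origin under its centre, on the bench, z up. The cassettes lie with their length along its x, within about 6 degrees.
- panel_edge (a point): Top of the near upright edge of the brown panel of the bioreactor vessel, fixed furniture behind the tray, 195 mm high; the panel and vessel run from here away from the robot and to the left. Carry things past it on the robot's side. On the right, cables hang from the tall control unit and sag over the bench beyond the right end of the tray from 300 mm upward: keep the wrist clear.
- flask_mid (a point): Glass conical flask, 73 x 68 mm, 125 mm high, a bystander left of the reader; this point is half-way up.
- petri_mid (a point): Round petri dish, 60 mm across, 15 mm high, a bystander left in front of the reader; this point is half-way up.
- small_bottle_mid (a point): Small white bottle with a screw cap, 47 mm across, 94 mm high, a bystander behind the tray; this point is half-way up.

How it is judged:
At the end, for the whole second after the job is handed in: The full cassette lies in the tunnel, its centre 43 to 52 mm inside the mouth (48 is home), within 6 mm of the middle line and 0.12 rad of its direction, bearing on the reader with over 3 N; the empty one lies flat on the tray's floor, its centre inside the walls; both at rest (((x of cassette_1_mid in the frame of tunnel_mouth between 0.043 and 0.052 m and y of cassette_1_mid in the frame of tunnel_mouth between -0.006 and 0.006 m and z of cassette_1_mid in the frame of tunnel_mouth between 0.009 and 0.018 m and angle between the x axis of cassette_1 and the x axis of tunnel_mouth, either way round below 0.12 rad and contact force between cassette_1 and reader above 3 N and x of cassette_2_mid in the frame of tray between -0.064 and 0.064 m and y of cassette_2_mid in the frame of tray between -0.115 and 0.115 m and z of cassette_2_mid in the frame of tray between 0.01 and 0.024 m and angle between cassette_2_mid's own z axis and vertical below 0.1 rad) or (x of cassette_2_mid in the frame of tunnel_mouth between 0.043 and 0.052 m and y of cassette_2_mid in the frame of tunnel_mouth between -0.006 and 0.006 m and z of cassette_2_mid in the frame of tunnel_mouth between 0.009 and 0.018 m and angle between the x axis of cassette_2 and the x axis of tunnel_mouth, either way round below 0.12 rad and contact force between cassette_2 and reader above 3 N and x of cassette_1_mid in the frame of tray between -0.064 and 0.064 m and y of cassette_1_mid in the frame of tray between -0.115 and 0.115 m and z of cassette_1_mid in the frame of tray between 0.01 and 0.024 m and angle between cassette_1_mid's own z axis and vertical below 0.1 rad)) and linear speed of each of cassette_1, cassette_2 below 0.01 m/s); the robot touches nothing.
It fails at once if a cassette is tipped by more than 0.5 rad (29 degrees) (angle between any of cassette_1_mid, cassette_2_mid's own z axis and vertical above 0.5 rad).
It fails at once if the flask, the dish or the small bottle is moved by more than 25 mm (distance of any of flask_mid, petri_mid, small_bottle_mid from where it was at the start of the episode above 0.025 m).
It also fails if it takes over 72 s, if anything falls off the work surface, if the arm or the gripper's body presses on something with over 40 N, if the wrist force passes 120 N, or if a joint passes its speed limit or range.

### The arm

A 7-joint arm with a two-finger parallel gripper is mounted at the origin on a cart in front of the work surface, level with it; the furniture and walls round the work are solid. World frame = base frame: x ahead of the robot, y to its left, z up, the work surface at z = 0. Lengths are in m, angles in rad, forces in N, time in s.
With the tool pointing down it reaches from about 0.4 to 0.9 m from the base axis. Payload 5.6 kg.
Tool frame: the origin (TCP) lies on the centre line of the jaws, within the pads' length; the fingertips stand 11 mm ahead of it and the grasp point (between the pads) lies 8 mm behind it; z points along the fingers, y is the direction in which the jaws open and shut (so a half turn about z gives the same grasp; the last joint's range is limited). The gripper opens to 92 mm and grips with 3 to 60 N. Pads are 20 mm wide; open, the fingers measure 128 mm over their backs; the gripper's body (75 mm by 189 mm) begins 69 mm behind the grasp point.
Start: joints at [1.255, 0.468, -0.012, 1.603, 0.006, 1.071, -0.056], TCP at [0.175, -0.626, 0.226] pointing down, gripper open.
Joint ranges: [-2.53, 2.53], [-0.31, 2.02], [-1.57, 1.55], [0.28, 2.44], [-1.29, 4.43], [0.15, 1.84], [-2.92, 2.92]. Speed limits (rad/s): [2.57, 2.57, 3.14, 3.14, 3.14, 3.14, 3.14].

### API

Orientations are given as a unit quaternion [x, y, z, w].
In Python, from rig import ctrl gives the robot as it stands.
- The arm moves only by the shell command python3 -m pendant 'ROWS' [FORCE]. ROWS is JSON, a list of rows, each a list of 5 numbers: the shift along the tool's x, y, z in mm, then the turn about the tool's z in degrees, then the gripper's target within -1 to 1 (shut at 1, half-way at 0, fully open at -1). A call has 1 to 20 rows; each row shifts and turns the pose as measured when the row begins, along the tool's axes as they then stand; what a row does not reach is not made up. A row lasts 1/8 s, in which the tool goes at most 62.5 mm and 10.7 degrees, less where a joint would pass 70% of its speed; a pose out of reach is approached as far as the arm can. A call with a gripper value outside its range is refused whole. The fingers move at their own pace and stop on an object; FORCE is the grip in N (left out, the last holds). Time passes only in rows, so rows that do not move let the fingers close. It gives the time, the measured TCP pose, the force and the opening at its end, in the units of the state.
- ctrl.sense(): the state, without advancing time (a new reading comes with each control period).
- ctrl.capture(name): name is "scene" or "side" or "wrist"; returns a dict with "color" (400x640x3 uint8, blue, green, red), "intrinsics" (3x3 intrinsics, pixels), "k1" (the pictures are not rectified: a ray, as slopes to the right and down, at radius r is drawn at 1 + k1 r^2 times it, then the intrinsics apply), "R" (3x3) and "t" (3): a world point X has camera coordinates R X + t. Camera axes: x right, y down, z forward; pixel columns grow to the right and rows downward; lengths in m; the calibration is good to about 2 mm. A picture is of the moment at which its call begins. There is no depth.
- ctrl.sign_off(): hands the job in, once; it reports no verdict.
The state is a dict: "time_s": time; "qpos": joint angles; "joint_vel": joint speeds; "effort": joint torques, N m; "tcp_pos": TCP position; "eef_rot": TCP orientation; "wrist_force": force on the tool from outside, world axes, zero at the start; "moment": the same for the moment, N m; "gripper_width": opening from 0.0 (shut) to 1.0 (fully open).
Only numpy, scipy, OpenCV 4.12 (cv2) and the standard library are available. Lean on these libraries where they do the work, as an engineer would, in place of code of your own. Each camera call takes 0.05 s, during which the arm holds its last target.

## Working session

There is one attempt and no reset: what is moved stays moved. The work goes in short steps, Python scripts to look and compute and a shell command to move; the robot and the scene stay as the last step left them, time stands still between calls to the robot, and variables do not carry over. Pictures are saved under pics/ and viewed, and the job is handed in when it is done.

```bash
ls; mkdir -p pics
python3 - <<'E'
from rig import ctrl
import cv2,json
s=ctrl.sense(); print({k:(v if not hasattr(v,'tolist') else v.tolist()) for k,v in s.items()})
for n in ("scene","side","wrist"):
    c=ctrl.capture(n); cv2.imwrite(f"pics/{n}0.png",c["color"]); print(n,c["intrinsics"],c["k1"],c["R"],c["t"])
E
```

```text
pics
{'time_s': 0.0, 'qpos': [1.2549655444171055, 0.4683821513424033, -0.01157614659011216, 1.6035749339478436, 0.005996006005618379, 1.0714058667532984, -0.05634877305732059], 'joint_vel': [0.0002720935738043941, 0.000489965293224092, -0.0008428856706001899, 0.0005492124911931332, 0.0009731055443554951, 0.0008600049362444278, -7.628019137727156e-05], 'effort': [0.00048496540330233984, -52.057281732559204, -0.012456892873160541, -24.37475860118866, -0.056646878365427256, 0.017283210181631148, 0.00019124572645523585], 'tcp_pos': [0.17492155603407428, -0.6254576683224833, 0.22465724720153027], 'eef_rot': [0.990718897898527, 0.1359239191678864, -0.0001823361675451815, -0.0008487038894009875], 'wrist_force': [0.6916158578710431, 0.9080255744738626, -0.44920404404770486], 'moment': [-0.009454723890715677, -0.01062197147680166, 0.04753845425386135], 'gripper_width': 0.996834068208343}
scene [[494.79281314   0.         323.54318091]
 [  0.         494.79281314 206.05819943]
 [  0.           0.           1.        ]] -0.14009677543566587 [[-0.42736224 -0.90391573  0.01725869]
 [-0.60182084  0.27018549 -0.75153941]
 [ 0.67466525 -0.33156621 -0.6594624 ]] [0.47648174 0.37954274 1.09673786]
side [[394.25010558   0.         316.42644311]
 [  0.         394.25010558 192.74516029]
 [  0.           0.           1.        ]] -0.09898785473833031 [[ 0.90663709 -0.42115593 -0.0252363 ]
 [-0.20029322 -0.37699114 -0.904301  ]
 [ 0.37133787  0.82492749 -0.42614883]] [-0.39636597  0.30740918  0.61114916]
wrist [[341.67293274   0.         317.61049122]
 [  0.         341.67293274 201.85747992]
 [  0.           0.           1.        ]] -0.02529521138140134 [[ 0.26925502 -0.96306808 -0.00127068]
 [-0.93035203 -0.26044878  0.2580921 ]
 [-0.24889121 -0.06831041 -0.96611948]] [-0.64978999 -0.03018343  0.39090029]
```

View pics/scene0.png

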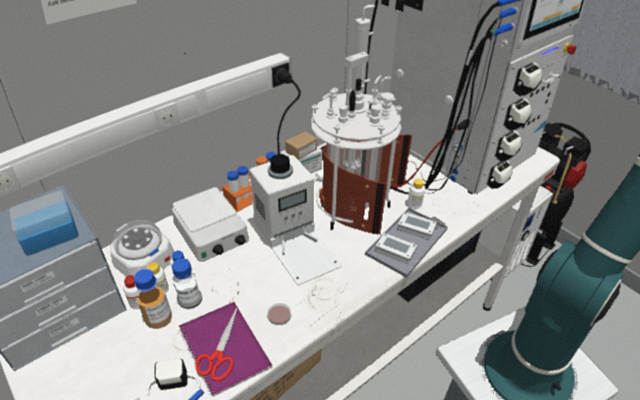

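View pics/side0.png

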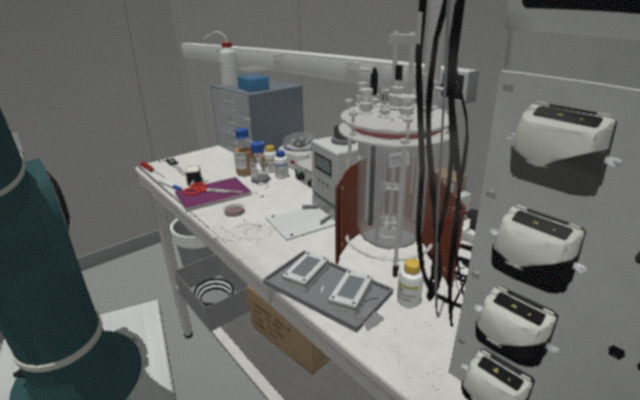

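View pics/wrist0.png

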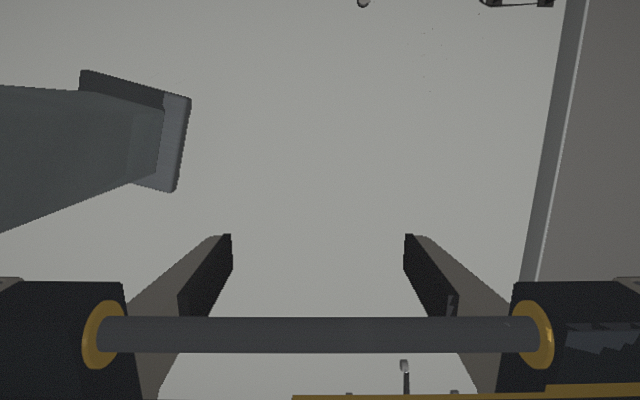

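The scene view shows the tray at about (405,240) with two cassettes, the reader at (283,200), its deck at (305,258), and the dish at (280,314). The side view shows the tray at (328,287). I'll enlarge both to get corner pixels.

```bash
cat > h.py <<'E'
import numpy as np, cv2
from rig import ctrl
def ray(c,px):
    K=np.array(c["intrinsics"]);k=c["k1"]
    px=np.atleast_2d(np.array(px,float))
    u=cv2.undistortPoints(px.reshape(-1,1,2),K,np.array([k,0,0,0.])).reshape(-1,2)
    R=np.array(c["R"]);t=np.array(c["t"])
    d=np.c_[u,np.ones(len(u))]@R
    return -R.T@t, d
def plane(c,px,z):
    o,d=ray(c,px); s=(z-o[2])/d[:,2]; return o+d*s[:,None]
def proj(c,X):
    X=np.atleast_2d(np.array(X,float)); R=np.array(c["R"])
    r,_=cv2.Rodrigues(R)
    return cv2.projectPoints(X,r,np.array(c["t"]),np.array(c["intrinsics"]),np.array([c["k1"],0,0,0.]))[0].reshape(-1,2)
def crop(c,x0,y0,x1,y1,f,name):
    im=c["color"][y0:y1,x0:x1]; cv2.imwrite("pics/"+name,cv2.resize(im,None,fx=f,fy=f,interpolation=cv2.INTER_CUBIC))
E
python3 - <<'E'
from h import *
c=ctrl.capture("scene"); crop(c,230,150,460,290,3.4,"sc1.png")
c=ctrl.capture("side"); crop(c,220,180,440,340,3.5,"sd1.png")
E
```

```text
(no output)
```

View pics/sc1.png

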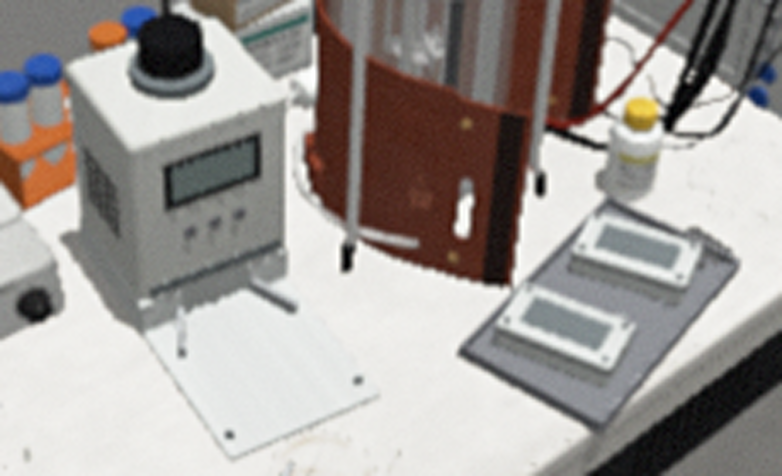

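View pics/sd1.png

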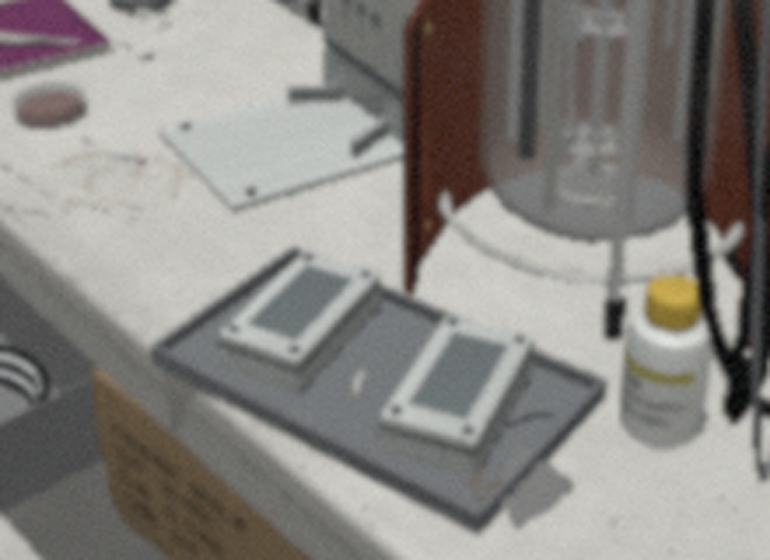

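Run:
```python
from h import *
def S(p): return np.array(p)/3.4+[230,150]-0.35
def D(p): return np.array(p)/3.5+[220,180]-0.35
sc=ctrl.capture("scene"); sd=ctrl.capture("side")
# label blobs
for nm,c,pts in (("scene",sc,[S((570,322)),S((640,248))]),("side",sd,[D((300,300)),D((462,372))])):
    g=cv2.cvtColor(c["color"],cv2.COLOR_BGR2GRAY)
    for p in pts:
        m=np.zeros((402,642),np.uint8); x,y=[int(round(v)) for v in p]
        gg=cv2.GaussianBlur(g,(3,3),0)
        cv2.floodFill(gg,m,(x,y),255,18,18,cv2.FLOODFILL_FIXED_RANGE|4|(255<<8)|cv2.FLOODFILL_MASK_ONLY)
        m=m[1:-1,1:-1]; cs,_=cv2.findContours(m,0,1)
        k=max(cs,key=cv2.contourArea).reshape(-1,2)
        P=plane(c,k,0.030)[:,:2]
        r=cv2.minAreaRect((P*1000).astype(np.float32)); print(nm,p,g[y,x],len(k),r)
W=plane
print("deck scene front L,R", plane(sc,[S((235,457)),S((378,397)),S((147,333))],0.006))
print("screws scene", plane(sc,[S((230,435)),S((357,380))],0.006))
print("screws side", plane(sd,[D((186,127)),D((252,191))],0.006))
print("deck side corners", plane(sd,[D((162,132)),D((235,208)),D((402,155))],0.006))
print("tray scene", plane(sc,[S((608,201)),S((739,263)),S((602,420)),S((462,350))],0.014))
print("tray side", plane(sd,[D((298,250)),D((155,350)),D((482,522)),D((604,384))],0.014))
print("panel", plane(sc,[S((510,283))],0.0),plane(sd,[D((410,290))],0.0))
print("bottle", plane(sd,[D((663,430))],0.0),plane(sc,[S((628,190))],0.0),"petri",plane(sc,[[280,314]],.0075))
```

```text
scene [397.29705882 244.35588235] 137 50 ((457.3897399902344, 90.7481460571289), (63.268863677978516, 26.303449630737305), 34.941795349121094)
scene [417.88529412 222.59117647] 137 48 ((509.1114501953125, -13.271835327148438), (63.03575897216797, 24.905580520629883), 39.61899185180664)
side [305.36428571 265.36428571] 115 52 ((454.404296875, 88.56884002685547), (63.981204986572266, 28.83034896850586), 35.7694206237793)
side [351.65       285.93571429] 110 61 ((505.94903564453125, -15.689203262329102), (63.056617736816406, 29.662263870239258), 38.996726989746094)
deck scene front L,R [[0.45881305 0.38127628 0.006     ]
 [0.46837399 0.25450762 0.006     ]
 [0.608729   0.39527487 0.006     ]]
screws scene [[0.48055154 0.37613491 0.006     ]
 [0.49148622 0.26159647 0.006     ]]
screws side [[0.47792035 0.3758287  0.006     ]
 [0.48862293 0.26056438 0.006     ]]
deck side corners [[0.45815863 0.37678049 0.006     ]
 [0.46909176 0.24435276 0.006     ]
 [0.60980115 0.25712136 0.006     ]]
tray scene [[ 0.58444404 -0.03361055  0.014     ]
 [ 0.46902161 -0.09416865  0.014     ]
 [ 0.36789277  0.11027713  0.014     ]
 [ 0.47913777  0.17353444  0.014     ]]
tray side [[ 0.48344585  0.16331936  0.014     ]
 [ 0.36345218  0.10304151  0.014     ]
 [ 0.46789956 -0.10722956  0.014     ]
 [ 0.58503321 -0.04469688  0.014     ]]
panel [[0.54207149 0.09075715 0.        ]] [[0.5379713  0.10636749 0.        ]]
bottle [[ 0.60204752 -0.0799396   0.        ]] [[ 0.60238417 -0.069008    0.        ]] petri [[0.38930205 0.46112396 0.0075    ]]
```

```bash
cat > goal.py <<'E'
import sys,json
from h import *
from scipy.spatial.transform import Rotation as Ro
# args: x y z yaw_of_tool_x(deg)
s=ctrl.sense(); p=np.array(s["tcp_pos"]); Q=Ro.from_quat(s["eef_rot"]).as_matrix()
yaw=np.degrees(np.arctan2(Q[1,0],Q[0,0]))
print("t",round(s["time_s"],2),"tcp",np.round(p*1000,1),"yaw",round(yaw,1),"zaxis",np.round(Q[:,2],3),"q",np.round(s["qpos"],2),"F",np.round(s["wrist_force"],2),"M",np.round(s["moment"],2),"w",round(s["gripper_width"],3))
if len(sys.argv)>1:
    g=[float(a) for a in sys.argv[1:]]
    d=np.array(g[:3])-p*1000
    print("shift in tool mm",np.round(Q.T@d,1),"dist",round(np.linalg.norm(d),1))
    if len(g)>3: print("turn tool z", round(-((g[3]-yaw+180)%360-180),1))
E
python3 -m pendant '[[37,-47,0,0,-0.45],[37,-47,0,0,-0.45],[37,-47,0,0,-0.45],[37,-47,0,0,-0.45],[37,-47,0,0,-0.45],[37,-47,0,0,-0.45]]' 30; python3 goal.py 455 20 240 210
```

```text
time_s: 1.1
tcp_pos: [0.3153, -0.2893, 0.2246]
eef_rot: [0.991, 0.132, 0.0, 0.002]
wrist_force: [0.7, 0.2, 0.5]
gripper_width: 0.726
t 1.1 tcp [ 315.3 -289.3  224.6] yaw 15.2 zaxis [ 0.001 -0.003 -1.   ] q [ 0.86  0.1  -0.21  2.11  0.03  0.93 -0.67] F [0.67 0.21 0.5 ] M [ 0.   -0.08  0.02] w 0.726
shift in tool mm [ 215.7 -261.9  -16.3] dist 339.7
turn tool z 165.2
```

```bash
python3 -m pendant '[[36,-44,0,0,-0.45],[36,-44,0,0,-0.45],[36,-44,-2,0,-0.45],[36,-44,-2,0,-0.45],[36,-44,0,0,-0.45],[36,-44,0,0,-0.45],[0,0,0,-10.5,-0.45],[0,0,0,-10.5,-0.45],[0,0,0,-10.5,-0.45],[0,0,0,-10.5,-0.45],[0,0,0,-10.5,-0.45],[0,0,0,-10.5,-0.45]]' 30; python3 goal.py 460 30 240 210
python3 - <<'E'
from h import *
c=ctrl.capture("wrist"); cv2.imwrite("pics/w1.png",c["color"])
E
```

```text
time_s: 2.6
tcp_pos: [0.4602, 0.0386, 0.2313]
eef_rot: [0.768, 0.64, 0.002, 0.006]
wrist_force: [-0.7, -0.4, -0.3]
gripper_width: 0.727
t 2.6 tcp [460.2  38.6 231.3] yaw 79.6 zaxis [ 0.011 -0.006 -1.   ] q [ 0.48  0.21 -0.71  2.01  0.17  0.97 -0.5 ] F [-0.69 -0.35 -0.27] M [ 0.   -0.02 -0.02] w 0.727
shift in tool mm [-8.5  1.5 -8.7] dist 12.3
turn tool z -130.4
```

View pics/w1.png

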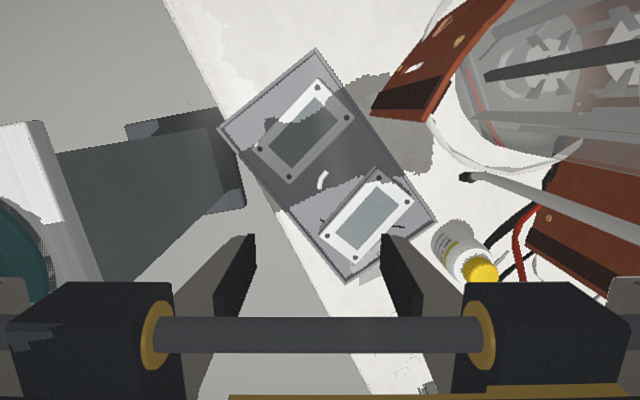

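The wrist view shows both cassettes. The corner screws are at about (317,87), (346,118), (289,177) and (260,149) for A, and (378,178), (409,200), (355,258) and (327,236) for B. The small bottle is at (465,250) and the panel at the upper right.

Run:
```python
from h import *
c=ctrl.capture("wrist"); 
g=cv2.cvtColor(c["color"],cv2.COLOR_BGR2GRAY)
for nm,ps in (("A",[(317,87),(346,118),(289,177),(260,149)]),("B",[(378,178),(409,200),(355,258),(327,236)])):
    q=[]
    for x,y in ps:
        w=g[y-6:y+7,x-6:x+7].astype(float); m=cv2.GaussianBlur(w,(3,3),0)
        iy,ix=np.unravel_index(m[2:-2,2:-2].argmin(),(9,9)); q.append((x-4+ix,y-4+iy))
    P=plane(c,q,0.030)*1000
    d=(P[1]-P[2])+(P[0]-P[3]); e=(P[0]-P[1])+(P[3]-P[2])
    print(nm,q,np.round(P[:,:2],1).tolist(),"mid",P.mean(0)[:2],"ang",np.degrees(np.arctan2(d[1],d[0])),np.degrees(np.arctan2(e[1],e[0])),np.linalg.norm(d)/2,np.linalg.norm(e)/2)
P=plane(c,[(315,49),(219,128),(347,284),(436,224)],0.014)*1000
print("tray",P[:,:2].round(1),P.mean(0), np.degrees(np.arctan2(*(P[0]-P[1])[1::-1])),np.degrees(np.arctan2(*(P[3]-P[2])[1::-1])))
```

```text
A [(np.int64(317), np.int64(88)), (np.int64(347), np.int64(118)), (np.int64(289), np.int64(176)), (np.int64(260), np.int64(148))] [[477.7, 129.9], [502.9, 95.6], [432.4, 46.7], [408.3, 81.3]] mid [455.31044956  88.37937362] ang 34.897937758941055 125.5635791301711 85.26201995407386 42.406917928823994
B [(np.int64(379), np.int64(178)), (np.int64(407), np.int64(202)), (np.int64(355), np.int64(257)), (np.int64(327), np.int64(235))] [[527.3, 27.4], [554.3, -4.7], [488.3, -59.3], [461.2, -27.0]] mid [507.78772375 -15.87476322] ang 39.52319385472371 130.05960535738993 85.59830292085209 42.06425846947033
tray [[ 482.6  168.8]
 [ 366.7  108.9]
 [ 474.3 -100.6]
 [ 588.9  -42.5]] [478.11620112  33.62449768  14.        ] 27.31241428994199 26.852901016411185
```

```bash
python3 -m pendant '[[0,0,0,-10.5,-0.45],[0,0,0,-10.5,-0.45],[0,0,0,-10.5,-0.45],[0,0,0,-10.5,-0.45],[0,0,0,-10.5,-0.45],[0,0,0,-10.5,-0.45],[0,0,0,-10.5,-0.45],[0,0,0,-10.5,-0.45],[0,0,0,-10.5,-0.45],[0,0,0,-10.5,-0.45],[0,0,0,-10.5,-0.45],[0,0,0,-10.5,-0.45]]' 30; python3 goal.py 455.5 89 100 215.2
```

```text
time_s: 4.2
tcp_pos: [0.4605, 0.0373, 0.2321]
eef_rot: [-0.228, 0.974, -0.006, 0.005]
wrist_force: [-0.9, -0.4, -1.0]
gripper_width: 0.724
t 4.2 tcp [460.5  37.3 232.1] yaw -153.6 zaxis [ 0.013 -0.009 -1.   ] q [ 0.8   0.33 -1.12  2.    0.37  1.02  1.54] F [-0.93 -0.36 -1.01] M [ 0.06 -0.14  0.01] w 0.724
shift in tool mm [-17.5  50.3 131.5] dist 141.9
turn tool z -8.8
```

```bash
python3 -m pendant '[[-6,17,44,-4.4,-0.45],[-6,17,44,-4.4,-0.45],[-6,17,44,0,-0.45],[0,0,0,0,-0.45]]' 30; python3 goal.py 455.5 89 27 215.2
```

```text
time_s: 4.7
tcp_pos: [0.4539, 0.088, 0.0966]
eef_rot: [-0.295, 0.955, -0.007, 0.006]
wrist_force: [0.7, 0.1, 0.4]
gripper_width: 0.728
t 4.7 tcp [453.9  88.   96.6] yaw -145.6 zaxis [ 0.016 -0.01  -1.   ] q [ 0.49  0.54 -0.93  2.12  0.66  0.78  1.31] F [0.75 0.08 0.36] M [ 0.08 -0.04 -0.  ] w 0.728
shift in tool mm [-1.3  1.1 69.6] dist 69.6
turn tool z -0.8
```

```bash
python3 -m pendant '[[-1,1,20,-0.8,-0.45],[0,0,20,0,-0.45],[0,0,20,0,-0.45],[0,0,9,0,-0.45],[0,0,0,0,-0.45]]' 30; python3 goal.py 455.5 89 27 215.2
python3 - <<'E'
from h import *
c=ctrl.capture("wrist"); cv2.imwrite("pics/w2.png",c["color"])
c=ctrl.capture("side"); crop(c,220,180,440,340,3.5,"sd2.png")
E
```

```text
time_s: 5.32
tcp_pos: [0.463, 0.0861, 0.0335]
eef_rot: [-0.295, 0.955, -0.01, 0.011]
wrist_force: [-0.1, -0.4, -0.3]
gripper_width: 0.716
t 5.33 tcp [463.   86.1  33.5] yaw -145.7 zaxis [ 0.028 -0.012 -1.   ] q [ 0.39  0.64 -0.8   2.13  0.81  0.67  1.19] F [-0.11 -0.42 -0.3 ] M [ 0.18 -0.    0.05] w 0.716
shift in tool mm [4.7 6.8 6.3] dist 10.4
turn tool z -0.9
```

View pics/sd2.png

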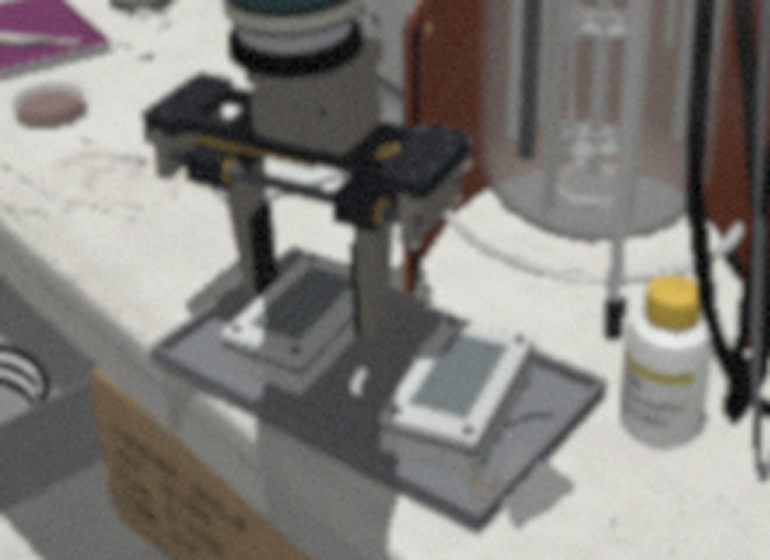

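View pics/w2.png

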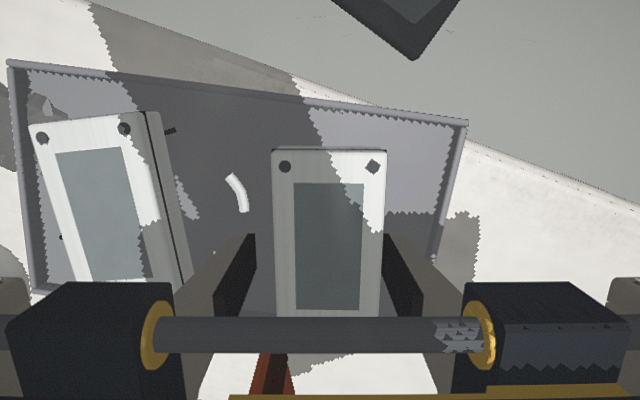

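The side view shows the fingers straddling cassette A (the left one). In the wrist view A spans x = 274..386 between finger tips at 255 and 384, so the tool has to go about +7 mm in y. That agrees with the computed shift.

```bash
python3 -m pendant '[[4,6.5,2,-0.5,-0.45],[0,0,3,0,-0.45],[0,0,0,0,-0.45]]' 30; python3 goal.py 455.5 89 27 215.2
```

```text
time_s: 5.8
tcp_pos: [0.4568, 0.0892, 0.0296]
eef_rot: [-0.299, 0.954, -0.011, 0.013]
wrist_force: [-0.4, -0.1, -0.7]
gripper_width: 0.722
t 5.8 tcp [456.8  89.2  29.6] yaw -145.1 zaxis [ 0.031 -0.013 -0.999] q [ 0.37  0.64 -0.79  2.15  0.82  0.65  1.18] F [-0.38 -0.14 -0.71] M [ 0.09 -0.17  0.01] w 0.722
shift in tool mm [1.2 0.6 2.5] dist 2.9
turn tool z -0.3
```

```bash
python3 -m pendant '[[1,0.5,3,0,-0.45],[0,0,0,0,1],[0,0,0,0,1],[0,0,0,0,1],[0,0,0,0,1]]' 40; python3 goal.py; python3 -m pendant '[[0,0,-10,0,1],[0,0,-10,0,1],[0,0,-10,0,1],[0,0,0,0,1],[0,0,0,0,1],[0,0,0,0,1]]' 40; python3 goal.py;python3 -m pendant '[[0,0,0,0,1]]';python3 goal.py
```

```text
time_s: 6.42
tcp_pos: [0.4559, 0.089, 0.0264]
eef_rot: [-0.299, 0.954, -0.011, 0.013]
wrist_force: [0.2, 0.1, -0.6]
gripper_width: 0.604
t 6.42 tcp [455.9  89.   26.4] yaw -145.2 zaxis [ 0.031 -0.013 -0.999] q [ 0.37  0.65 -0.79  2.15  0.83  0.65  1.17] F [ 0.17  0.1  -0.63] M [ 0.1  -0.09 -0.04] w 0.604
time_s: 7.18
tcp_pos: [0.4548, 0.0892, 0.0587]
eef_rot: [-0.299, 0.954, -0.011, 0.013]
wrist_force: [-0.3, -0.1, -0.7]
gripper_width: 0.605
t 7.17 tcp [454.8  89.2  58.7] yaw -145.2 zaxis [ 0.031 -0.013 -0.999] q [ 0.42  0.59 -0.85  2.14  0.75  0.7   1.23] F [-0.28 -0.12 -0.74] M [ 0.1  -0.12 -0.03] w 0.605
time_s: 7.3
tcp_pos: [0.4547, 0.0891, 0.0585]
eef_rot: [-0.299, 0.954, -0.011, 0.013]
wrist_force: [-0.2, 0.2, -1.0]
gripper_width: 0.606
t 7.3 tcp [454.7  89.1  58.5] yaw -145.2 zaxis [ 0.031 -0.013 -0.999] q [ 0.42  0.59 -0.85  2.14  0.75  0.7   1.23] F [-0.15  0.19 -0.99] M [ 0.11 -0.07 -0.03] w 0.606
```

Run:
```python
from h import *
c=ctrl.capture("side"); crop(c,220,180,440,340,3.5,"sd3.png")
f=[]
for i in range(12):
    ctrl.capture("wrist"); f.append(ctrl.sense()["wrist_force"])
print(np.mean(f,0),np.std(f,0))
```

```text
[ 0.09693934  0.07165444 -1.10326153] [0.3221179  0.34795864 0.4782125 ]
```

View pics/sd3.png

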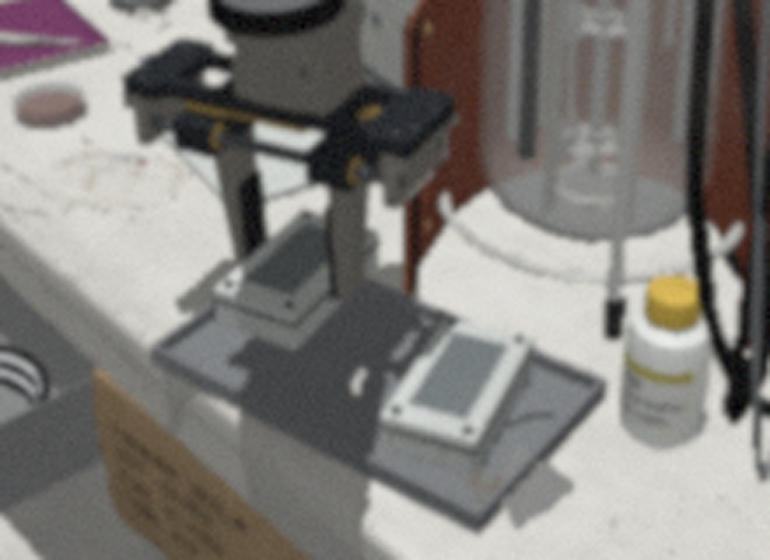

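Cassette A is held clear of the tray, but the wrist reads only −1.1 N, so it is the empty one. I'll set it back down and lift B.

```bash
python3 -m pendant '[[0,0,10,0,1],[0,0,10,0,1],[0,0,9,0,1],[0,0,0,0,1]]'; python3 goal.py 455.5 89 26.4
```

```text
time_s: 8.45
tcp_pos: [0.4554, 0.0885, 0.0271]
eef_rot: [-0.299, 0.954, -0.011, 0.012]
wrist_force: [0.1, -0.2, -0.6]
gripper_width: 0.605
t 8.45 tcp [455.4  88.5  27.1] yaw -145.2 zaxis [ 0.03  -0.013 -0.999] q [ 0.37  0.64 -0.79  2.15  0.83  0.65  1.17] F [ 0.14 -0.22 -0.56] M [ 0.08 -0.07  0.02] w 0.605
shift in tool mm [-0.3  0.4  0.7] dist 0.9
```

```bash
python3 -m pendant '[[0,0,0.7,0,1],[0,0,0,0,-0.45],[0,0,0,0,-0.45],[0,0,-20,0,-0.45],[0,0,-40,0,-0.45],[0,0,-10,0,-0.45]]'; python3 goal.py 507.3 -15.5 90 219.5
```

```text
time_s: 9.2
tcp_pos: [0.4535, 0.09, 0.0983]
eef_rot: [-0.299, 0.954, -0.011, 0.012]
wrist_force: [0.6, -0.5, -0.5]
gripper_width: 0.725
t 9.2 tcp [453.5  90.   98.3] yaw -145.1 zaxis [ 0.03  -0.013 -0.999] q [ 0.49  0.53 -0.93  2.12  0.66  0.77  1.31] F [ 0.6  -0.51 -0.53] M [ 0.05 -0.07  0.07] w 0.725
shift in tool mm [  16.3 -117.1   11.2] dist 118.7
turn tool z -4.6
```

```bash
python3 -m pendant '[[6,-40,3,-2.3,-0.45],[6,-40,3,-2.3,-0.45],[5,-37,3,0,-0.45],[0,0,0,0,-0.45]]'; python3 goal.py 507.3 -15.5 35 219.5
python3 - <<'E'
from h import *
c=ctrl.capture("wrist"); cv2.imwrite("pics/w4.png",c["color"])
E
```

```text
time_s: 9.7
tcp_pos: [0.5127, -0.0173, 0.092]
eef_rot: [-0.339, 0.941, -0.012, 0.013]
wrist_force: [-1.1, -0.1, 0.3]
gripper_width: 0.724
t 9.7 tcp [512.7 -17.3  92. ] yaw -140.4 zaxis [ 0.032 -0.014 -0.999] q [ 0.68  0.62 -0.91  2.02  0.71  0.82  1.62] F [-1.11 -0.05  0.25] M [ 0.13 -0.1   0.04] w 0.724
shift in tool mm [ 3.9  6.6 56.7] dist 57.2
turn tool z 0.1
```

View pics/w4.png

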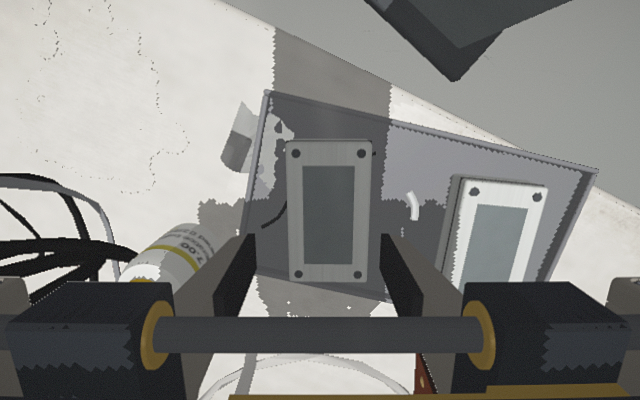

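```bash
python3 -m pendant '[[4,7,18,0,-0.45],[0,2,18,0,-0.45],[0,1,10,0,-0.45],[0,0,0,0,-0.45]]'; python3 goal.py 507.3 -15.5 29 219.5
python3 - <<'E'
from h import *
c=ctrl.capture("wrist"); cv2.imwrite("pics/w5.png",c["color"])
E
```

```text
time_s: 10.25
tcp_pos: [0.5021, -0.0075, 0.0435]
eef_rot: [-0.342, 0.939, -0.011, 0.012]
wrist_force: [0.3, 0.0, -0.2]
gripper_width: 0.727
t 10.25 tcp [502.1  -7.5  43.5] yaw -139.9 zaxis [ 0.031 -0.012 -0.999] q [ 0.61  0.67 -0.83  2.06  0.8   0.73  1.52] F [ 0.34  0.03 -0.16] M [ 0.14 -0.09  0.03] w 0.727
shift in tool mm [ 1.4 -9.  14.8] dist 17.4
turn tool z 0.6
```

View pics/w5.png

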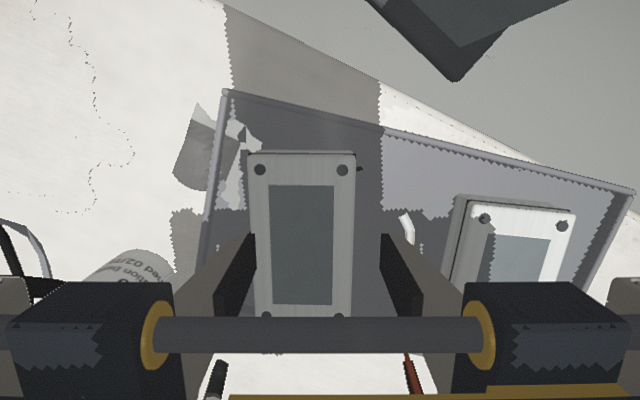

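```bash
python3 -m pendant '[[1,-9,0,-0.6,-0.45],[0,0,0,0,-0.45]]'; python3 goal.py 507.3 -15.5 29 219.5
```

```text
time_s: 10.55
tcp_pos: [0.5088, -0.0155, 0.045]
eef_rot: [-0.348, 0.937, -0.011, 0.014]
wrist_force: [0.9, -0.2, -0.4]
gripper_width: 0.725
t 10.55 tcp [508.8 -15.5  45. ] yaw -139.3 zaxis [ 0.033 -0.012 -0.999] q [ 0.62  0.68 -0.84  2.05  0.8   0.73  1.55] F [ 0.89 -0.16 -0.37] M [ 0.08 -0.06 -0.01] w 0.725
shift in tool mm [ 1.4  1.5 16. ] dist 16.1
turn tool z 1.2
```

```bash
python3 -m pendant '[[1,1,8,1,-0.45],[0,0,6,0,-0.45],[0,0,2,0,-0.45],[0,0,0,0,-0.45]]'; python3 goal.py 507.3 -15.5 28 219.5
```

```text
time_s: 11.05
tcp_pos: [0.508, -0.016, 0.0281]
eef_rot: [-0.338, 0.941, -0.011, 0.014]
wrist_force: [0.1, -0.8, 0.5]
gripper_width: 0.727
t 11.05 tcp [508.  -16.   28.1] yaw -140.4 zaxis [ 0.034 -0.012 -0.999] q [ 0.6   0.7  -0.8   2.06  0.83  0.7   1.51] F [ 0.12 -0.76  0.52] M [ 0.12 -0.06  0.03] w 0.727
shift in tool mm [0.2 0.8 0. ] dist 0.8
turn tool z 0.1
```

```bash
python3 -m pendant '[[0,0,0,0,1],[0,0,0,0,1],[0,0,0,0,1],[0,0,0,0,1],[0,0,-10,0,1],[0,0,-10,0,1],[0,0,-10,0,1],[0,0,0,0,1],[0,0,0,0,1]]' 50; python3 goal.py
python3 - <<'E'
from h import *
f=[]
for i in range(6):
    ctrl.capture("wrist"); f.append(ctrl.sense()["wrist_force"])
print(np.mean(f,0),np.std(f,0))
c=ctrl.capture("wrist");cv2.imwrite("pics/w6.png",c["color"])
c=ctrl.capture("side"); crop(c,220,180,440,340,3.5,"sd6.png")
E
```

```text
time_s: 12.18
tcp_pos: [0.5054, -0.0161, 0.0595]
eef_rot: [-0.338, 0.941, -0.011, 0.013]
wrist_force: [0.6, 0.5, -5.6]
gripper_width: 0.603
t 12.18 tcp [505.4 -16.1  59.5] yaw -140.4 zaxis [ 0.031 -0.013 -0.999] q [ 0.64  0.65 -0.86  2.05  0.77  0.75  1.56] F [ 0.63  0.51 -5.64] M [ 0.21 -0.02  0.03] w 0.603
[ 0.23055894 -0.21447261 -5.48660471] [0.53464422 0.72393032 0.39623909]
```

View pics/sd6.png

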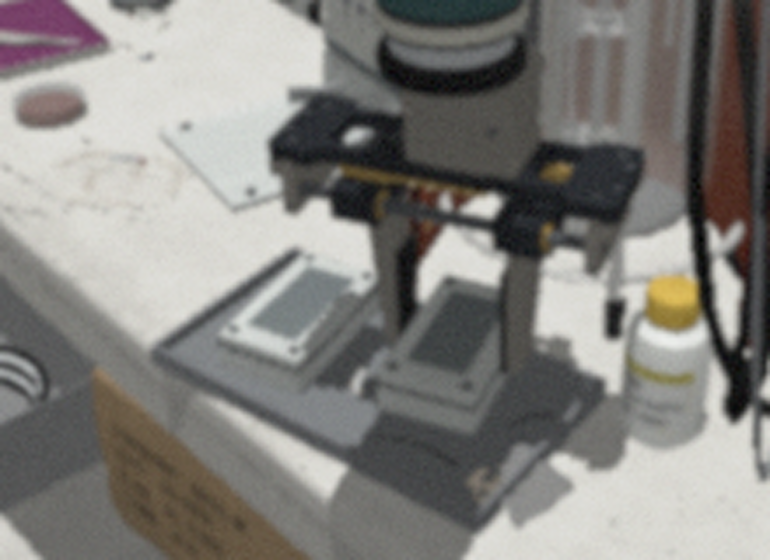

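View pics/w6.png

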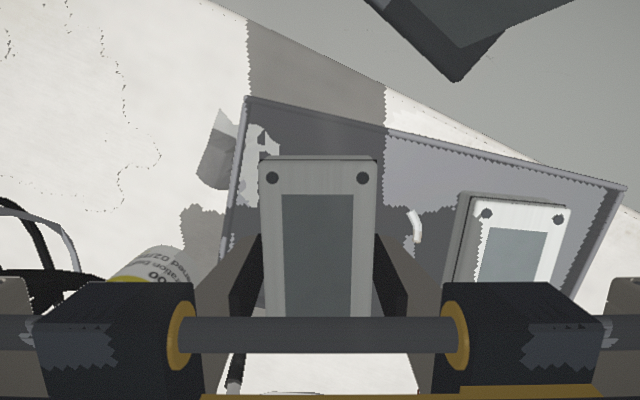

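B reads −5.5 N, so B is the full one. Cassette A lies flat in the tray. I'll carry B round the robot's side of the panel.

```bash
python3 goal.py 410 60 110 200
python3 - <<'E'
from h import *
c=ctrl.capture("scene"); crop(c,100,150,360,340,3,"sc7.png")
E
```

```text
t 12.57 tcp [505.4 -15.8  59.3] yaw -140.4 zaxis [ 0.031 -0.012 -0.999] q [ 0.64  0.65 -0.86  2.05  0.77  0.75  1.56] F [ 0.25 -0.33 -5.52] M [ 0.13 -0.03  0.01] w 0.603
shift in tool mm [ 24.4 117.7 -54.5] dist 132.0
turn tool z 19.6
```

View pics/sc7.png

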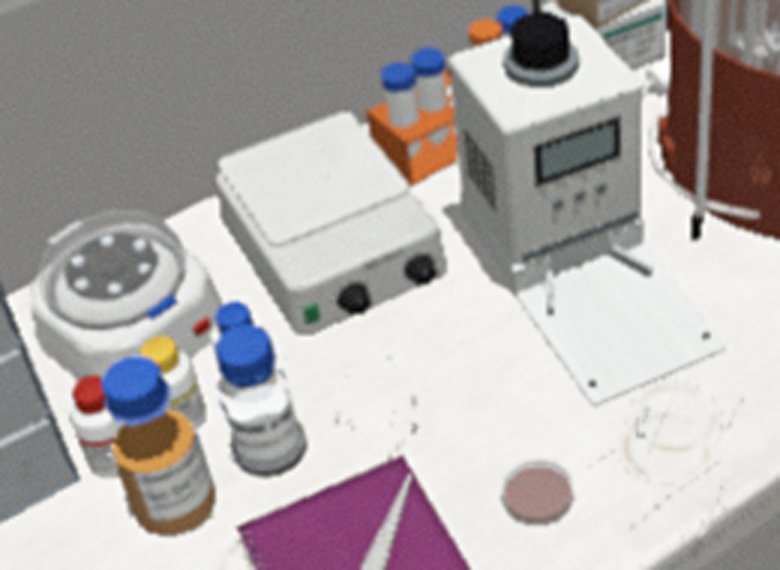

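Run:
```python
from h import *
c=ctrl.capture("scene"); d=ctrl.capture("side")
print(plane(c,[[225,287],[238,286],[212,289]],0), plane(d,[[260,180]],0))
P=plane(c,[[238,286]],0)[0]; print(proj(d,[P,P+[0,0,.12]]))
crop(c,190,220,300,320,6,"sc8.png"); crop(d,220,120,340,230,6,"sd8.png")
```

```text
[[0.53244545 0.55809877 0.        ]
 [0.52194645 0.52607486 0.        ]
 [0.53966403 0.59104451 0.        ]] [[0.52696729 0.6509341  0.        ]]
[[270.43990648 194.18831193]
 [267.50227413 158.31334597]]
```

View pics/sc8.png

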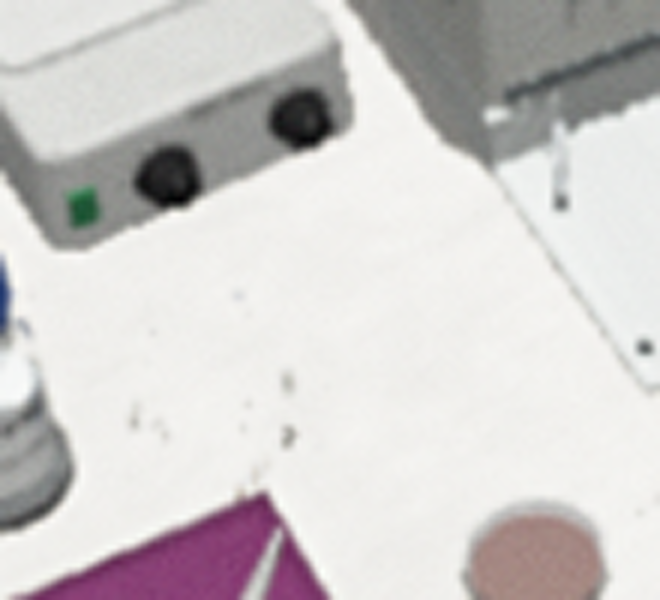

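View pics/sd8.png

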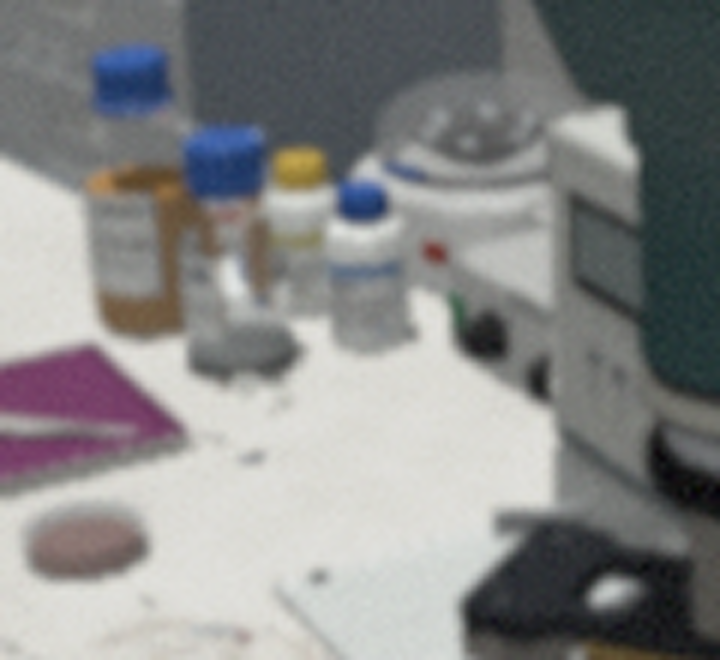

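The flask is nearly invisible. Only specks show near scene (212–238, 287), which puts it at about x 0.53, y 0.53–0.59, well left of the path. I'll start the carry.

```bash
python3 -m pendant '[[3,2,-25,0,1],[15,25,-25,3,1],[10,35,-5,5,1],[0,35,0,5,1],[0,25,0,5,1],[0,0,0,0,1]]'; python3 goal.py 425 180 110 190
```

```text
time_s: 13.48
tcp_pos: [0.4124, 0.0711, 0.1125]
eef_rot: [-0.182, 0.983, -0.009, 0.015]
wrist_force: [0.9, 0.3, -5.6]
gripper_width: 0.603
t 13.47 tcp [412.4  71.1 112.5] yaw -159.0 zaxis [ 0.033 -0.012 -0.999] q [ 0.55  0.42 -0.95  2.21  0.56  0.72  1.16] F [ 0.88  0.29 -5.64] M [ 0.04 -0.11 -0.  ] w 0.603
shift in tool mm [-50.7  97.2   1.6] dist 109.7
turn tool z 11.0
```

```bash
python3 -m pendant '[[-10,35,0,4,1],[-20,35,0,4,1],[-20,30,0,3,1],[-5,40,0,0,1],[-5,40,0,0,1],[0,0,0,0,1]]'; python3 goal.py 515 321 90 185.3
```

```text
time_s: 14.22
tcp_pos: [0.4319, 0.2627, 0.1098]
eef_rot: [-0.082, 0.996, -0.008, 0.016]
wrist_force: [-0.2, -1.0, -6.5]
gripper_width: 0.602
t 14.22 tcp [431.9 262.7 109.8] yaw -170.5 zaxis [ 0.034 -0.014 -0.999] q [ 0.04  0.54 -0.84  2.02  0.6   0.82  0.59] F [-0.18 -1.01 -6.47] M [ 0.03 -0.05  0.01] w 0.602
shift in tool mm [-90.9  44.3  21.8] dist 103.4
turn tool z 4.2
```

```bash
python3 -m pendant '[[-30,15,3,2,1],[-30,15,3,2,1],[-25,12,3,0,1],[0,0,0,0,1]]'; python3 goal.py 515 321 60 185.3;  python3 - <<'E'
from h import *
c=ctrl.capture("scene"); crop(c,220,130,400,290,4,"sc9.png")
c=ctrl.capture("wrist");cv2.imwrite("pics/w9.png",c["color"])
E
```

```text
time_s: 14.72
tcp_pos: [0.5151, 0.3102, 0.0998]
eef_rot: [-0.045, 0.999, -0.011, 0.015]
wrist_force: [-0.2, -0.7, -6.2]
gripper_width: 0.605
t 14.72 tcp [515.1 310.2  99.8] yaw -174.8 zaxis [ 0.031 -0.02  -0.999] q [-0.06  0.68 -0.76  1.79  0.63  0.91  0.55] F [-0.18 -0.73 -6.24] M [ 0.1  -0.05  0.01] w 0.605
shift in tool mm [ 0.2 11.7 39.6] dist 41.3
turn tool z -0.1
```

View pics/sc9.png

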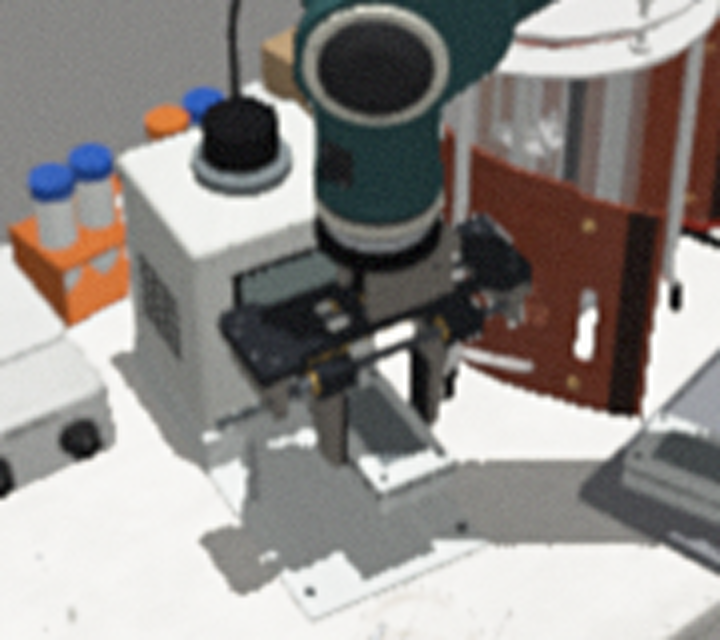

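View pics/w9.png

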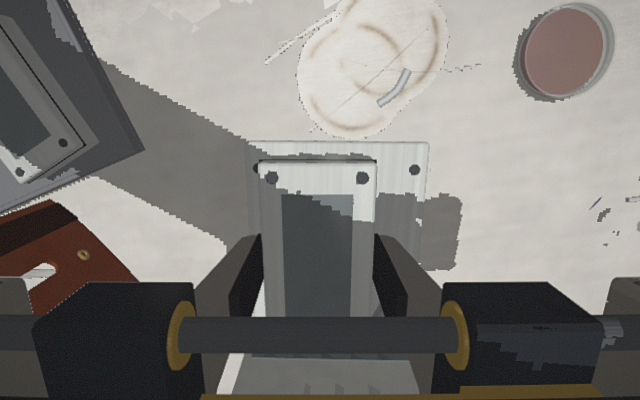

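The wrist view shows the deck's front corners at (246,142) and (429,143), with a screw at (414,170). The scene view shows the gripper clear of the reader head.

Run:
```python
from h import *
c=ctrl.capture("wrist")
P=plane(c,[(246,142),(429,143),(257,169),(414,170)],0.006)*1000
print(P.round(1)); 
for a,b in((0,1),(2,3)):
    d=P[b]-P[a]; print(np.linalg.norm(d), np.degrees(np.arctan2(-d[0],d[1])), (P[a]+P[b])/2)
```

```text
[[469.8 249.4   6. ]
 [457.9 382.6   6. ]
 [489.2 258.3   6. ]
 [478.7 375.1   6. ]]
133.72046478981778 5.109265686594585 [463.86673662 315.96814631   6.        ]
117.26309727455175 5.14795314550182 [483.95234949 316.70896435   6.        ]
```

```bash
python3 -m pendant '[[0,6,20,0,1],[0,5,15,0,1],[0,0,15,0,1],[0,0,0,0,1]]'; python3 goal.py 515.5 320.7 31 185.2
```

```text
time_s: 15.38
tcp_pos: [0.5113, 0.318, 0.0451]
eef_rot: [-0.046, 0.999, -0.013, 0.013]
wrist_force: [1.2, 0.0, -5.6]
gripper_width: 0.604
t 15.38 tcp [511.3 318.   45.1] yaw -174.7 zaxis [ 0.028 -0.024 -0.999] q [-0.12  0.75 -0.7   1.81  0.69  0.84  0.49] F [ 1.22  0.04 -5.6 ] M [ 0.06 -0.05 -0.01] w 0.604
shift in tool mm [-4.1  2.7 14.1] dist 15.0
turn tool z 0.1
```

```bash
python3 -m pendant '[[-4,2.5,6,0,1],[0,0,6,0,1],[0,0,1,0,1],[0,0,0,0,1]]'; python3 goal.py 515.5 320.7 30 185.2
```

```text
time_s: 15.88
tcp_pos: [0.5164, 0.3212, 0.032]
eef_rot: [-0.046, 0.999, -0.012, 0.014]
wrist_force: [-0.7, -0.7, -5.8]
gripper_width: 0.601
t 15.88 tcp [516.4 321.2  32. ] yaw -174.7 zaxis [ 0.029 -0.023 -0.999] q [-0.13  0.78 -0.69  1.8   0.71  0.82  0.48] F [-0.71 -0.66 -5.79] M [ 0.15 -0.1  -0.  ] w 0.601
shift in tool mm [ 1.  -0.4  1.9] dist 2.2
turn tool z 0.1
```

```bash
python3 -m pendant '[[0,0,1.5,0,1],[0,0,1,0,1],[0,0,0,0,1]]'; python3 goal.py 515.5 320.7 30 185.2
```

```text
time_s: 16.25
tcp_pos: [0.5167, 0.3213, 0.0304]
eef_rot: [-0.046, 0.999, -0.012, 0.014]
wrist_force: [-0.6, -0.8, -3.0]
gripper_width: 0.604
t 16.25 tcp [516.7 321.3  30.4] yaw -174.7 zaxis [ 0.03  -0.023 -0.999] q [-0.13  0.78 -0.69  1.8   0.71  0.82  0.48] F [-0.55 -0.75 -3.02] M [-0.02  0.14 -0.01] w 0.604
shift in tool mm [ 1.3 -0.5  0.4] dist 1.4
turn tool z 0.1
```

```bash
python3 -m pendant '[[-10,0,0,0,1],[-10,0,0,0,1],[-8,0,0,0,1],[0,0,0,0,1]]'; python3 goal.py 547.5 323.6 30 185.2;  python3 - <<'E'
from h import *
c=ctrl.capture("scene"); crop(c,220,130,400,290,4,"sc10.png")
E
```

```text
time_s: 16.75
tcp_pos: [0.5477, 0.3238, 0.0309]
eef_rot: [-0.046, 0.999, -0.012, 0.015]
wrist_force: [-0.5, 0.1, -5.1]
gripper_width: 0.601
t 16.75 tcp [547.7 323.8  30.9] yaw -174.7 zaxis [ 0.031 -0.023 -0.999] q [-0.12  0.81 -0.68  1.73  0.71  0.85  0.52] F [-0.53  0.1  -5.1 ] M [ 0.08 -0.05  0.02] w 0.601
shift in tool mm [ 0.3 -0.2  0.9] dist 1.0
turn tool z 0.1
```

View pics/sc10.png

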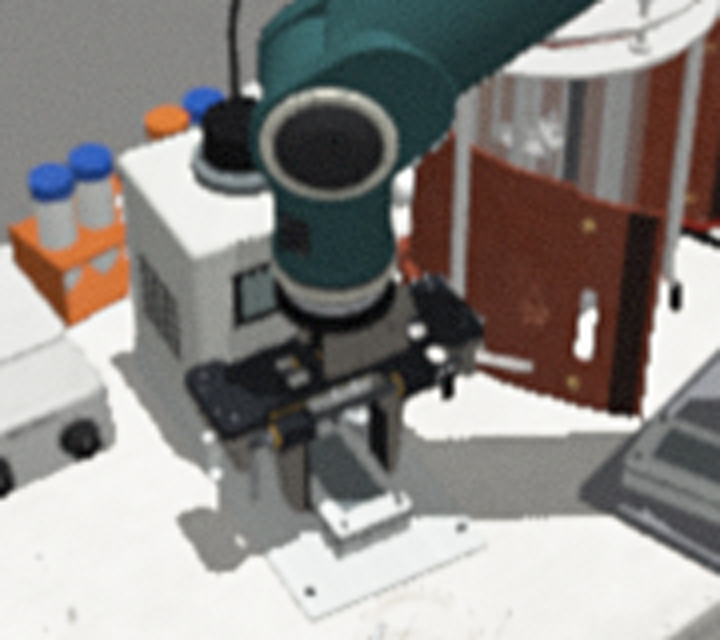

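```bash
python3 -m pendant '[[0,0,1,0,1],[0,0,0,0,-0.3],[0,0,0,0,-0.3],[0,0,-12,0,-0.3],[5,0,-30,0,-0.3],[20,0,-45,0,-0.3],[40,0,-45,0,-0.3],[0,0,0,0,-0.3]]'; python3 goal.py 380 60 500 185.2;  python3 - <<'E'
from h import *
c=ctrl.capture("scene"); crop(c,220,130,400,290,4,"sc11.png")
c=ctrl.capture("wrist");cv2.imwrite("pics/w11.png",c["color"])
E
```

```text
time_s: 17.8
tcp_pos: [0.4774, 0.3241, 0.1698]
eef_rot: [-0.047, 0.999, -0.01, 0.018]
wrist_force: [-0.2, -0.0, 0.4]
gripper_width: 0.648
t 17.8 tcp [477.4 324.1 169.8] yaw -174.6 zaxis [ 0.037 -0.018 -0.999] q [-0.04  0.56 -0.84  1.81  0.54  0.99  0.55] F [-0.23 -0.03  0.35] M [ 0.13 -0.17 -0.03] w 0.648
shift in tool mm [ 110.1 -260.8 -328.9] dist 433.9
turn tool z 0.2
```

View pics/sc11.png

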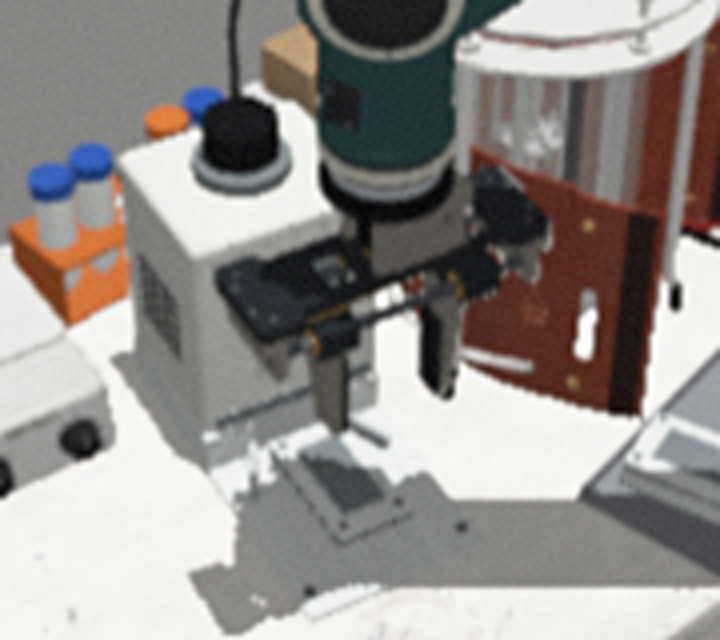

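View pics/w11.png

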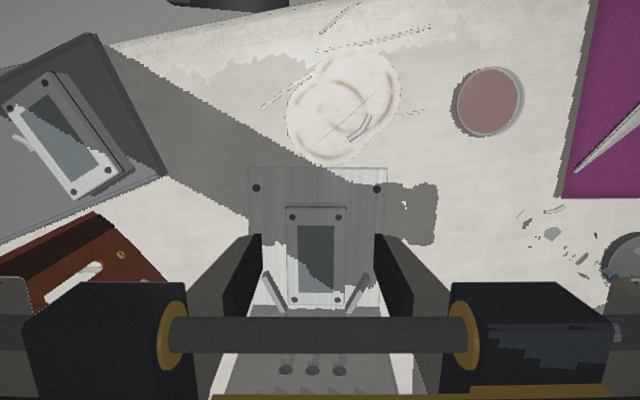

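The scene and wrist views show the cassette released on the deck, lined up between the fins. It spans columns 286–346 in the wrist view, with the fins at 265 and 365. Now I need a leaning tool. The rows can't tilt it, so I'll drive the arm against its reach limit high up and pick up the lean there.

```bash
python3 -m pendant '[[12,-29,-36,0,0],[12,-29,-36,0,0.3],[12,-29,-36,0,1],[12,-29,-36,0,1],[12,-29,-36,0,1],[12,-29,-36,0,1],[12,-29,-36,0,1],[12,-29,-36,0,1],[12,-29,-36,0,1]]'; python3 goal.py 400 40 600 185.2
```

```text
time_s: 19.02
tcp_pos: [0.3891, 0.0436, 0.4943]
eef_rot: [-0.04, 0.999, -0.009, 0.008]
wrist_force: [0.2, -0.4, -0.3]
gripper_width: 0.004
t 19.02 tcp [389.1  43.6 494.3] yaw -175.4 zaxis [ 0.016 -0.017 -1.   ] q [ 0.78 -0.18 -0.8   1.71 -0.12  1.54  1.63] F [ 0.23 -0.43 -0.33] M [ 0.04 -0.17 -0.02] w 0.004
shift in tool mm [ -12.1   -6.3 -105.5] dist 106.4
turn tool z -0.6
```

```bash
python3 -m pendant '[[0,0,-40,0,1],[0,0,-40,0,1],[0,0,-40,0,1]]'; python3 goal.py 400 40 600 185.2;python3 -m pendant '[[0,0,-40,0,1],[0,0,-40,0,1]]'; python3 goal.py 400 40 600 185.2
```

```text
time_s: 19.4
tcp_pos: [0.3879, 0.0389, 0.6176]
eef_rot: [-0.034, 0.999, -0.008, 0.007]
wrist_force: [0.9, 0.1, -0.7]
gripper_width: 0.005
t 19.4 tcp [387.9  38.9 617.6] yaw -176.1 zaxis [ 0.015 -0.015 -1.   ] q [ 0.78 -0.15 -0.79  1.43 -0.09  1.8   1.61] F [ 0.89  0.12 -0.72] M [ 0.07 -0.16 -0.01] w 0.005
shift in tool mm [-11.9   0.6  17.7] dist 21.4
turn tool z -1.3
time_s: 19.65
tcp_pos: [0.3942, 0.035, 0.6586]
eef_rot: [-0.029, 0.999, -0.006, 0.031]
wrist_force: [-0.2, 0.2, 0.1]
gripper_width: 0.006
t 19.65 tcp [394.2  35.  658.6] yaw -176.6 zaxis [ 0.062 -0.01  -0.998] q [ 0.49 -0.13 -0.56  1.34 -0.05  1.84  1.55] F [-0.19  0.19  0.06] M [ 0.08 -0.11  0.03] w 0.006
shift in tool mm [-2.5  5.4 58.8] dist 59.1
turn tool z -1.8
```

```bash
python3 -m pendant '[[0,0,-60,0,1],[0,0,-60,0,1],[0,0,-60,0,1]]'; python3 goal.py;python3 -m pendant '[[0,0,-60,0,1],[0,0,-60,0,1]]'; python3 goal.py 400 40 600 185.2
```

```text
time_s: 20.02
tcp_pos: [0.3974, 0.032, 0.7241]
eef_rot: [-0.028, 0.994, -0.001, 0.102]
wrist_force: [0.2, -0.5, -0.3]
gripper_width: 0.003
t 20.02 tcp [397.4  32.  724.1] yaw -176.8 zaxis [ 0.203  0.003 -0.979] q [ 0.38 -0.16 -0.43  1.24 -0.06  1.84  1.55] F [ 0.15 -0.52 -0.28] M [0.06 0.05 0.02] w 0.003
time_s: 20.27
tcp_pos: [0.3875, 0.029, 0.7682]
eef_rot: [-0.026, 0.988, 0.001, 0.15]
wrist_force: [-0.2, -0.4, -0.0]
gripper_width: 0.002
t 20.27 tcp [387.5  29.  768.2] yaw -176.9 zaxis [ 0.296  0.011 -0.955] q [ 0.3  -0.19 -0.33  1.18 -0.06  1.84  1.56] F [-0.18 -0.42 -0.01] M [ 0.03  0.21 -0.01] w 0.002
shift in tool mm [ 37.4  11.2 164.5] dist 169.0
turn tool z -2.1
```

```bash
python3 -m pendant '[[-10,15,-60,0,1],[-10,15,-60,0,1],[-10,15,-60,0,1],[-10,15,-60,0,1]]'; python3 goal.py 400 60 600 185.2
```

```text
time_s: 20.78
tcp_pos: [0.3797, 0.0894, 0.8602]
eef_rot: [-0.026, 0.97, 0.011, 0.243]
wrist_force: [1.0, 0.9, -0.3]
gripper_width: 0.007
t 20.77 tcp [379.7  89.4 860.2] yaw -177.1 zaxis [ 0.471  0.033 -0.881] q [ 0.58 -0.22 -0.61  0.98 -0.14  1.84  1.5 ] F [ 1.02  0.85 -0.26] M [ 0.02  0.32 -0.01] w 0.007
shift in tool mm [106.4 -32.5 237.9] dist 262.6
turn tool z -2.3
```

The tool now leans 28° along 4°, nearly the reader's own axis. Next I'll bring it down behind the cassette.

```bash
python3 goal.py 440 312 150 185.2
```

```text
t 20.77 tcp [379.7  89.4 860.2] yaw -177.1 zaxis [ 0.471  0.033 -0.881] q [ 0.58 -0.22 -0.61  0.98 -0.14  1.84  1.5 ] F [ 1.02  0.85 -0.26] M [ 0.02  0.32 -0.01] w 0.007
shift in tool mm [272.3 213.3 661.8] dist 746.7
turn tool z -2.3
```

```bash
python3 -m pendant '[[19,15,47,-0.3,1],[19,15,47,-0.3,1],[19,15,47,-0.3,1],[19,15,47,-0.3,1],[19,15,47,-0.3,1],[19,15,47,-0.3,1],[19,15,47,-0.3,1]]'; python3 goal.py 440 312 150 185.2
```

```text
time_s: 21.65
tcp_pos: [0.4202, 0.177, 0.5577]
eef_rot: [-0.03, 0.969, 0.005, 0.244]
wrist_force: [0.5, -0.3, -0.1]
gripper_width: 0.005
t 21.65 tcp [420.2 177.  557.7] yaw -176.4 zaxis [ 0.472  0.024 -0.881] q [-0.35 -0.29 -0.22  1.79  0.19  1.22  1.03] F [ 0.51 -0.3  -0.11] M [ 0.07  0.24 -0.03] w 0.005
shift in tool mm [167.9 135.6 371.8] dist 429.9
turn tool z -1.6
```

```bash
python3 -m pendant '[[17,20,46,-0.3,1],[17,20,46,-0.3,1],[17,20,46,-0.3,1],[17,20,46,-0.3,1]]'; python3 goal.py 440 312 150 185.2
```

```text
time_s: 22.15
tcp_pos: [0.4449, 0.257, 0.3534]
eef_rot: [-0.039, 0.97, 0.001, 0.241]
wrist_force: [1.2, 0.2, -0.1]
gripper_width: 0.003
t 22.15 tcp [444.9 257.  353.4] yaw -175.2 zaxis [ 0.468  0.021 -0.883] q [-0.36 -0.07 -0.4   2.05  0.4   0.82  0.66] F [ 1.21  0.17 -0.11] M [-0.01  0.25  0.03] w 0.003
shift in tool mm [ 95.5  58.5 178.5] dist 210.7
turn tool z -0.4
```

```bash
python3 -m pendant '[[22,14,42,0,1],[22,14,42,0,1],[22,14,42,0,1],[22,14,42,0,1],[0,0,0,0,1]]'; python3 goal.py 440 314 60 185.2
python3 - <<'E'
from h import *
c=ctrl.capture("scene"); crop(c,220,130,400,290,4,"sc12.png")
c=ctrl.capture("side"); crop(c,200,120,400,270,4,"sd12.png")
E
```

```text
time_s: 22.78
tcp_pos: [0.4428, 0.3079, 0.1481]
eef_rot: [-0.038, 0.971, -0.003, 0.235]
wrist_force: [0.2, -0.4, -0.3]
gripper_width: 0.002
t 22.77 tcp [442.8 307.9 148.1] yaw -175.2 zaxis [ 0.456  0.012 -0.89 ] q [-0.53  0.3  -0.39  2.2   1.    0.56 -0.08] F [ 0.21 -0.44 -0.34] M [0.01 0.28 0.04] w 0.002
shift in tool mm [42.2  8.4 77.1] dist 88.3
turn tool z -0.4
```

View pics/sc12.png

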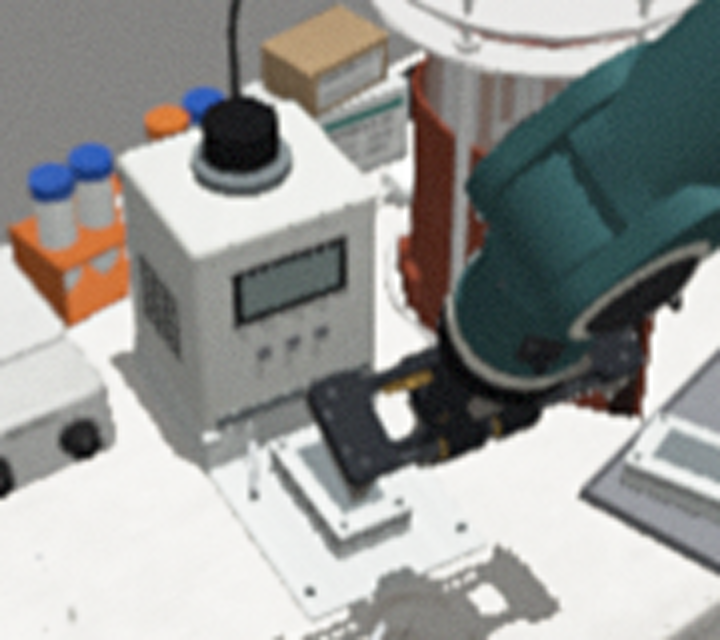

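View pics/sd12.png

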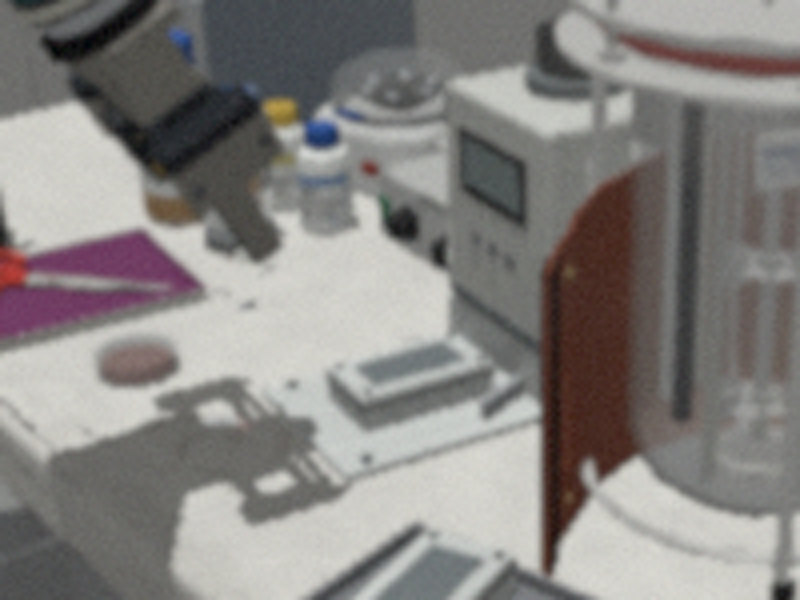

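```bash
python3 -m pendant '[[12,3,28,0,1],[12,3,28,0,1],[5,1,10,0,1],[0,0,0,0,1]]'; python3 goal.py 455 315.2 25 185.2
```

```text
time_s: 23.38
tcp_pos: [0.4581, 0.3169, 0.091]
eef_rot: [-0.032, 0.969, 0.003, 0.247]
wrist_force: [0.1, 0.6, 0.1]
gripper_width: 0.005
t 23.38 tcp [458.1 316.9  91. ] yaw -176.1 zaxis [ 0.478  0.022 -0.878] q [-0.62  0.43 -0.29  2.22  1.3   0.5  -0.4 ] F [0.08 0.58 0.11] M [ 0.01  0.35 -0.04] w 0.005
shift in tool mm [34.3 -0.9 56.4] dist 66.1
turn tool z -1.3
```

```bash
python3 -m pendant '[[12,0,19,-0.4,1],[12,0,19,-0.4,1],[6,0,9,-0.4,1],[0,0,0,0,1]]'; python3 goal.py 455 315.2 25 185.2
```

```text
time_s: 23.88
tcp_pos: [0.4619, 0.3186, 0.0451]
eef_rot: [-0.039, 0.966, 0.005, 0.254]
wrist_force: [0.7, 0.0, 0.7]
gripper_width: 0.003
t 23.88 tcp [461.9 318.6  45.1] yaw -175.2 zaxis [ 0.491  0.029 -0.87 ] q [-0.66  0.53 -0.24  2.23  1.56  0.48 -0.66] F [0.75 0.04 0.71] M [-0.    0.34  0.03] w 0.003
shift in tool mm [16.1 -2.7 14.1] dist 21.6
turn tool z -0.4
```

```bash
python3 -m pendant '[[8,-1,7,-0.3,1],[6,-1,6,0,1],[2,0,2,0,1],[0,0,0,0,1]]'; python3 goal.py 460 315.7 26 185.2
python3 - <<'E'
from h import *
c=ctrl.capture("side"); crop(c,200,120,400,270,4,"sd13.png")
c=ctrl.capture("scene"); crop(c,220,130,400,290,4,"sc13.png")
E
```

```text
time_s: 24.38
tcp_pos: [0.4606, 0.3181, 0.0318]
eef_rot: [-0.039, 0.965, 0.008, 0.26]
wrist_force: [0.1, 0.3, 0.4]
gripper_width: 0.005
t 24.38 tcp [460.6 318.1  31.8] yaw -175.3 zaxis [ 0.501  0.035 -0.865] q [-0.67  0.56 -0.24  2.24  1.67  0.49 -0.77] F [0.06 0.26 0.42] M [0.01 0.31 0.05] w 0.005
shift in tool mm [ 3.6 -2.3  4.6] dist 6.3
turn tool z -0.5
```

View pics/sd13.png

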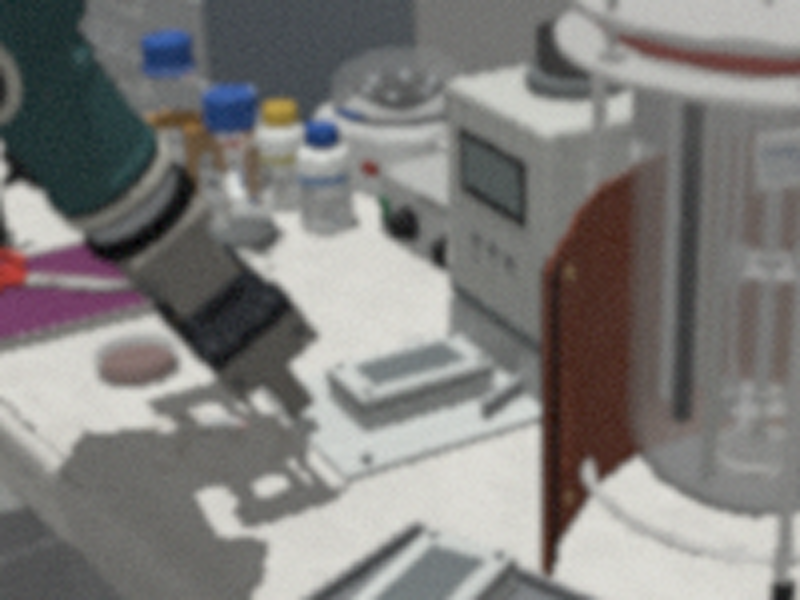

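View pics/sc13.png

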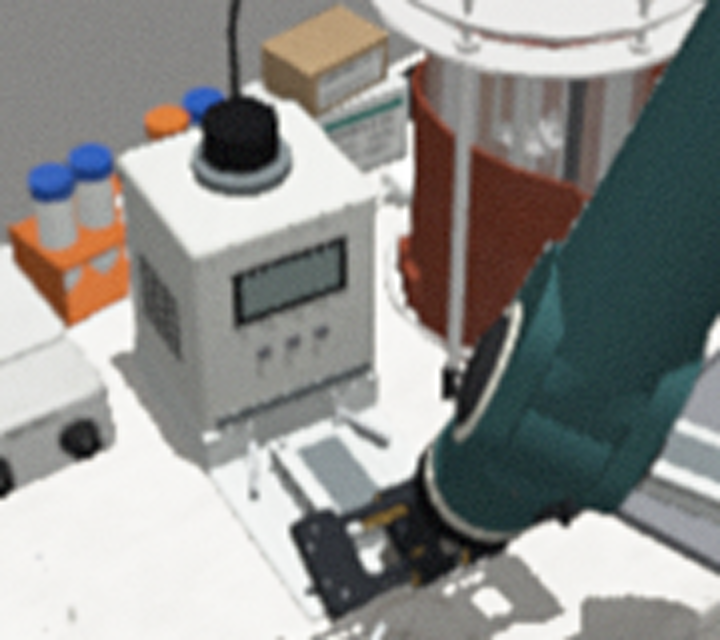

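```bash
python3 -m pendant '[[2,-2,4,0,1],[2,0,3,0,1],[0,0,0,0,1]]'; python3 goal.py 480 317.5 26 185.2
```

```text
time_s: 24.85
tcp_pos: [0.4611, 0.316, 0.0236]
eef_rot: [-0.038, 0.965, 0.008, 0.26]
wrist_force: [0.3, 0.6, 0.6]
gripper_width: 0.007
t 24.85 tcp [461.1 316.   23.6] yaw -175.3 zaxis [ 0.501  0.035 -0.865] q [-0.67  0.58 -0.24  2.24  1.71  0.49 -0.82] F [0.34 0.62 0.62] M [ 0.04  0.33 -0.01] w 0.007
shift in tool mm [-17.6   0.    7.4] dist 19.1
turn tool z -0.5
```

```bash
python3 -m pendant '[[-9,0,4,0,1],[-9,0,4,-0.3,1],[0,0,0,0,1]]'; python3 goal.py 510 320.2 26 185.2
```

```text
time_s: 25.22
tcp_pos: [0.4826, 0.3177, 0.0259]
eef_rot: [-0.041, 0.965, 0.007, 0.26]
wrist_force: [-0.2, -0.6, -0.7]
gripper_width: 0.005
t 25.23 tcp [482.6 317.7  25.9] yaw -175.0 zaxis [ 0.502  0.035 -0.864] q [-0.65  0.58 -0.22  2.21  1.68  0.47 -0.75] F [-0.15 -0.55 -0.68] M [0.01 0.37 0.04] w 0.005
shift in tool mm [-23.9   0.2  13.8] dist 27.5
turn tool z -0.2
```

```bash
python3 -m pendant '[[-9,0,5,0,1],[-9,0,5,0,1],[-9,0,5,0,1],[-9,0,5,0,1]]'; python3 goal.py 550 323.8 26 185.2
python3 - <<'E'
from h import *
c=ctrl.capture("side"); crop(c,200,120,400,270,4,"sd14.png")
c=ctrl.capture("scene"); crop(c,220,130,400,290,4,"sc14.png")
E
```

```text
time_s: 25.72
tcp_pos: [0.5225, 0.3222, 0.0255]
eef_rot: [-0.043, 0.965, 0.008, 0.258]
wrist_force: [-3.6, -0.5, 0.6]
gripper_width: 0.003
t 25.73 tcp [522.5 322.2  25.5] yaw -174.8 zaxis [ 0.497  0.037 -0.867] q [-0.62  0.61 -0.18  2.13  1.62  0.42 -0.63] F [-3.61 -0.48  0.57] M [-0.05  0.93  0.01] w 0.003
shift in tool mm [-24.1  -0.8  13.3] dist 27.5
turn tool z -0.0
```

View pics/sd14.png

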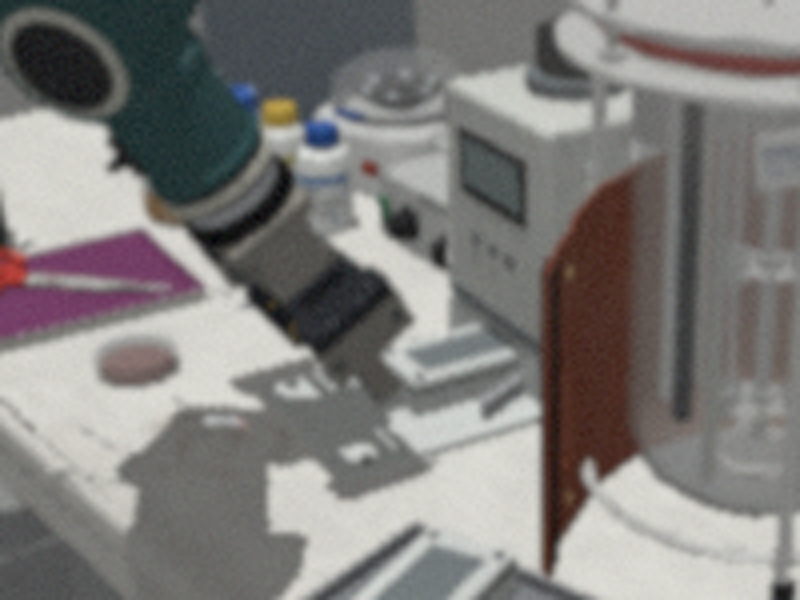

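View pics/sc14.png

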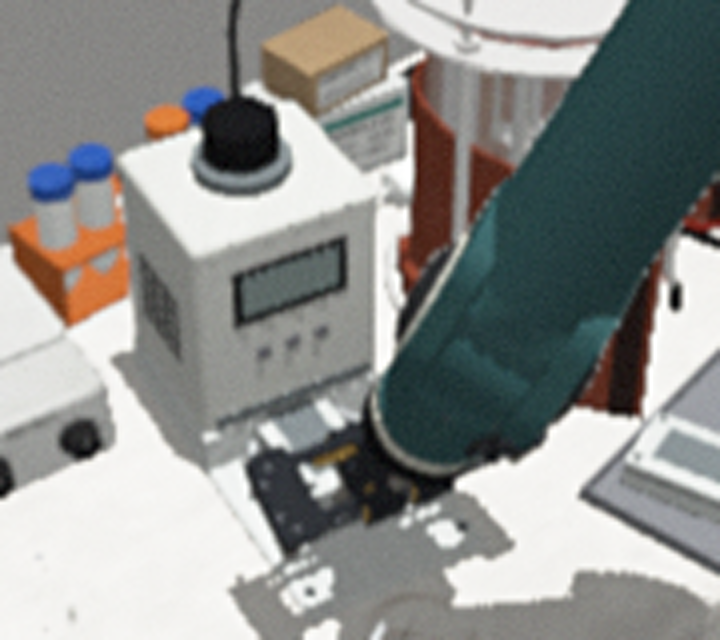

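```bash
python3 -m pendant '[[-9,-0.3,5,0,1],[-9,-0.3,5,0,1],[-9,-0.3,5,0,1]]'; python3 goal.py 580 326.5 26 185.2
```

```text
time_s: 26.2
tcp_pos: [0.5548, 0.3237, 0.0258]
eef_rot: [-0.043, 0.965, 0.007, 0.258]
wrist_force: [-4.1, -0.8, 1.1]
gripper_width: 0.006
t 26.2 tcp [554.8 323.7  25.8] yaw -174.8 zaxis [ 0.497  0.036 -0.867] q [-0.6   0.63 -0.17  2.07  1.56  0.4  -0.52] F [-4.08 -0.77  1.13] M [-0.03  0.97 -0.  ] w 0.006
shift in tool mm [-22.1   0.6  12.4] dist 25.4
turn tool z -0.0
```

```bash
python3 -m pendant '[[-9,0.2,5,0,1],[-9,0.2,5,0,1],[-4,0,2.5,0,1]]'; python3 goal.py 597.3 328.1 26 185.2
python3 - <<'E'
from h import *
c=ctrl.capture("side"); crop(c,200,120,400,270,4,"sd15.png")
c=ctrl.capture("scene"); crop(c,220,130,400,290,4,"sc15.png")
E
```

```text
time_s: 26.58
tcp_pos: [0.5819, 0.3258, 0.0256]
eef_rot: [-0.042, 0.965, 0.007, 0.258]
wrist_force: [-5.1, -0.9, 3.0]
gripper_width: 0.002
t 26.57 tcp [581.9 325.8  25.6] yaw -174.9 zaxis [ 0.497  0.035 -0.867] q [-0.58  0.65 -0.16  2.02  1.5   0.38 -0.43] F [-5.12 -0.89  2.97] M [-0.08  0.97 -0.02] w 0.002
shift in tool mm [-13.7   1.    7.4] dist 15.6
turn tool z -0.1
```

View pics/sd15.png

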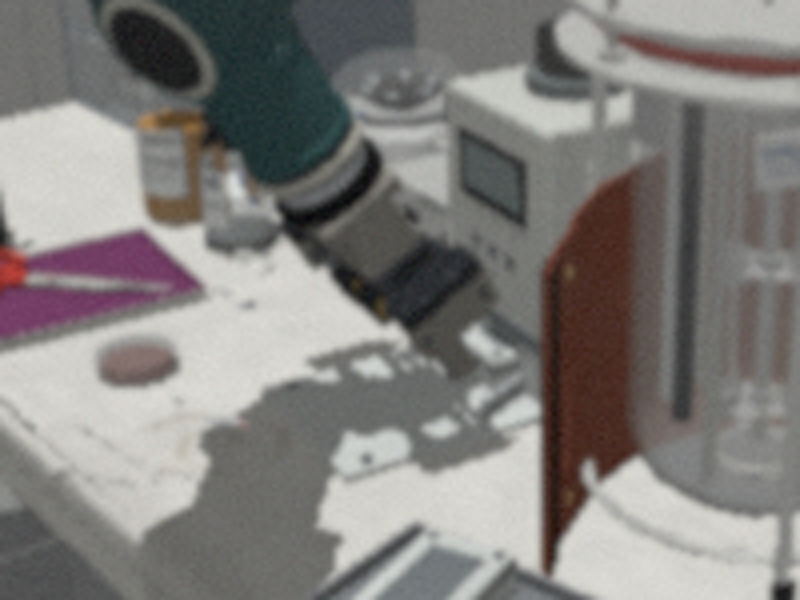

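View pics/sc15.png

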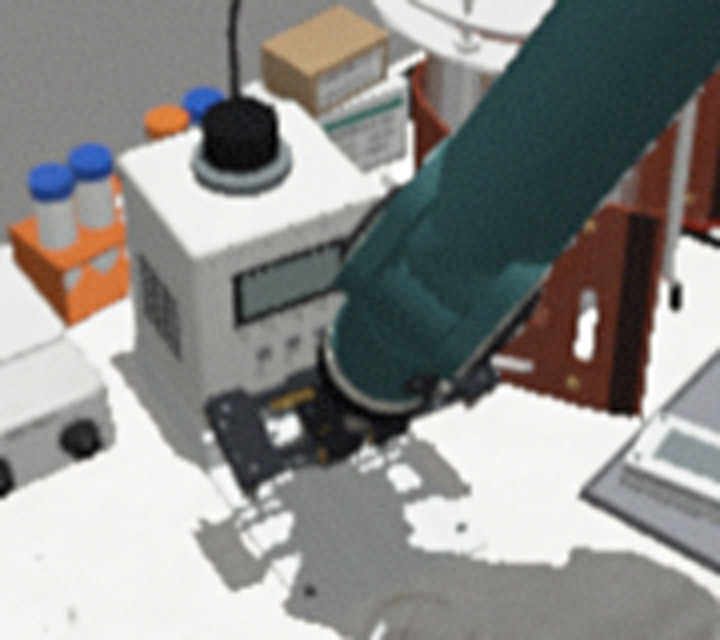

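```bash
for i in 1; do python3 -m pendant '[[-5,0.3,3,0,1],[-4,0.3,2,0,1]]'; python3 goal.py 597.3 328.1 26 185.2; done
```

```text
time_s: 26.92
tcp_pos: [0.5915, 0.3275, 0.0258]
eef_rot: [-0.043, 0.965, 0.007, 0.258]
wrist_force: [-2.4, -0.4, 1.1]
gripper_width: 0.004
t 26.93 tcp [591.5 327.5  25.8] yaw -174.8 zaxis [ 0.497  0.035 -0.867] q [-0.57  0.66 -0.16  2.    1.48  0.38 -0.39] F [-2.43 -0.43  1.12] M [-0.09  0.99 -0.06] w 0.004
shift in tool mm [-5.2  0.1  2.7] dist 5.9
turn tool z 0.0
```

```bash
python3 -m pendant '[[-3,0.3,1.5,0,1]]'; python3 goal.py 597.3 328.1 26 185.2
```

```text
time_s: 27.05
tcp_pos: [0.5947, 0.3281, 0.0258]
eef_rot: [-0.043, 0.965, 0.007, 0.257]
wrist_force: [-3.2, -0.1, 0.4]
gripper_width: 0.006
t 27.05 tcp [594.7 328.1  25.8] yaw -174.8 zaxis [ 0.496  0.035 -0.868] q [-0.56  0.66 -0.16  1.99  1.47  0.38 -0.38] F [-3.18 -0.13  0.43] M [-0.06  0.93 -0.03] w 0.006
shift in tool mm [-2.4 -0.2  1.1] dist 2.6
turn tool z 0.0
```

```bash
python3 -m pendant '[[-2,0,1,0,1],[0,0,0,0,1]]'; python3 goal.py 598 328.1 26 185.2;python3 -m pendant '[[-2,0,1,0,1],[0,0,0,0,1]]'; python3 goal.py 598 328.1 26 185.2
```

```text
time_s: 27.3
tcp_pos: [0.597, 0.3283, 0.0258]
eef_rot: [-0.043, 0.965, 0.007, 0.257]
wrist_force: [-2.9, -0.2, 1.0]
gripper_width: 0.006
t 27.3 tcp [597.  328.3  25.8] yaw -174.8 zaxis [ 0.496  0.035 -0.868] q [-0.56  0.66 -0.16  1.99  1.46  0.38 -0.37] F [-2.92 -0.21  1.  ] M [ 0.01  0.76 -0.01] w 0.006
shift in tool mm [-0.9 -0.3  0.3] dist 1.0
turn tool z 0.0
time_s: 27.55
tcp_pos: [0.5981, 0.3286, 0.0256]
eef_rot: [-0.043, 0.966, 0.007, 0.257]
wrist_force: [-3.7, -0.9, 2.4]
gripper_width: 0.005
t 27.55 tcp [598.1 328.6  25.6] yaw -174.7 zaxis [ 0.495  0.035 -0.868] q [-0.56  0.67 -0.16  1.98  1.45  0.38 -0.36] F [-3.73 -0.86  2.37] M [-0.2   0.88 -0.07] w 0.005
shift in tool mm [-0.  -0.5 -0.4] dist 0.6
turn tool z 0.1
```

```bash
python3 -m pendant '[[-2,-0.2,1,0,1],[0,0,0,0,1]]'; python3 goal.py;python3 -m pendant '[[-2,-0.2,1,0,1],[0,0,0,0,1]]'; python3 goal.py
python3 - <<'E'
from h import *
c=ctrl.capture("side"); crop(c,260,160,380,250,6,"sd16.png")
c=ctrl.capture("scene"); crop(c,220,170,340,260,6,"sc16.png")
E
```

```text
time_s: 27.8
tcp_pos: [0.5981, 0.3287, 0.0256]
eef_rot: [-0.044, 0.966, 0.007, 0.255]
wrist_force: [-3.5, -0.9, 3.0]
gripper_width: 0.004
t 27.8 tcp [598.1 328.7  25.6] yaw -174.7 zaxis [ 0.493  0.036 -0.869] q [-0.56  0.67 -0.16  1.98  1.44  0.38 -0.35] F [-3.51 -0.91  3.  ] M [-0.15  0.79 -0.07] w 0.004
time_s: 28.05
tcp_pos: [0.5981, 0.3287, 0.0256]
eef_rot: [-0.044, 0.966, 0.007, 0.255]
wrist_force: [-3.6, -1.4, 2.6]
gripper_width: 0.007
t 28.05 tcp [598.1 328.7  25.6] yaw -174.6 zaxis [ 0.491  0.035 -0.87 ] q [-0.55  0.67 -0.16  1.98  1.44  0.38 -0.34] F [-3.62 -1.44  2.63] M [-0.2   0.76 -0.05] w 0.007
```

View pics/sd16.png

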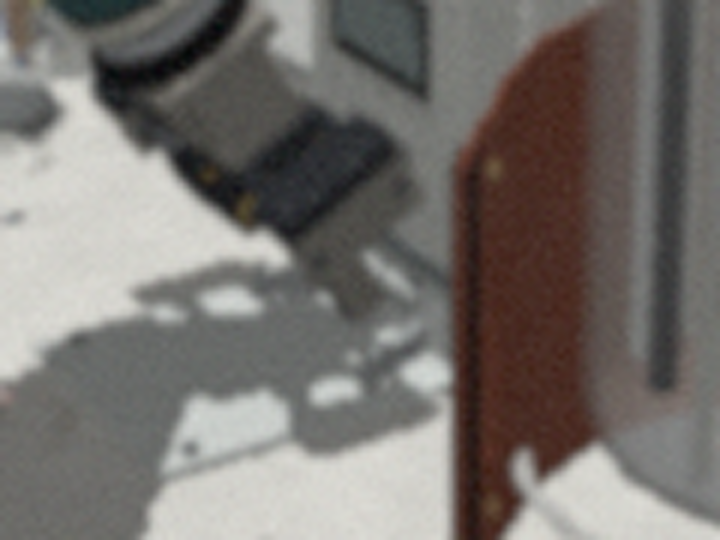

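View pics/sc16.png

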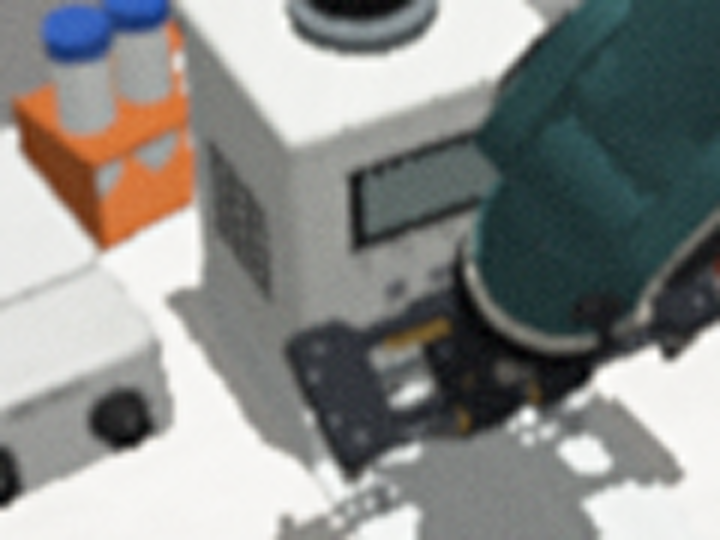

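```bash
python3 -m pendant '[[-6,0,3,0,1],[-6,0,3,0,1],[0,0,0,0,1]]'; python3 goal.py
```

```text
time_s: 28.52
tcp_pos: [0.5977, 0.3298, 0.0237]
eef_rot: [-0.046, 0.968, 0.006, 0.247]
wrist_force: [-0.1, -0.6, 0.5]
gripper_width: 0.005
t 28.52 tcp [597.7 329.8  23.7] yaw -174.3 zaxis [ 0.478  0.034 -0.878] q [-0.54  0.67 -0.18  1.97  1.39  0.38 -0.29] F [-0.12 -0.58  0.54] M [0.02 0.3  0.04] w 0.005
```

```bash
python3 -m pendant '[[9,0,-7,0,1],[18,0,-12,0,1],[36,0,-25,0,1],[36,0,-30,0,1],[30,0,-30,0,1]]'; python3 goal.py
python3 - <<'E'
from h import *
c=ctrl.capture("side"); crop(c,260,160,380,250,6,"sd17.png")
c=ctrl.capture("scene"); crop(c,220,170,340,260,6,"sc17.png")
E
```

```text
time_s: 29.15
tcp_pos: [0.4366, 0.3142, 0.0554]
eef_rot: [-0.043, 0.967, 0.006, 0.252]
wrist_force: [0.3, 1.0, -0.2]
gripper_width: 0.007
t 29.15 tcp [436.6 314.2  55.4] yaw -174.8 zaxis [ 0.486  0.033 -0.873] q [-0.71  0.48 -0.23  2.28  1.53  0.47 -0.66] F [ 0.27  1.   -0.22] M [0.08 0.35 0.02] w 0.007
```

View pics/sd17.png

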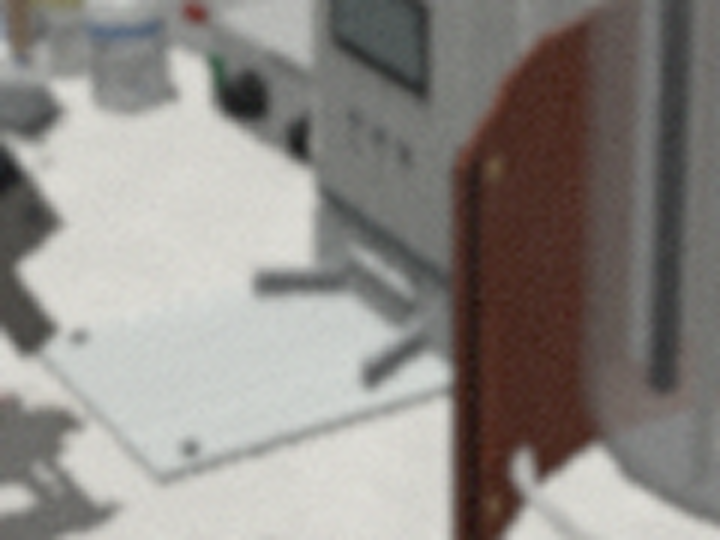

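View pics/sc17.png

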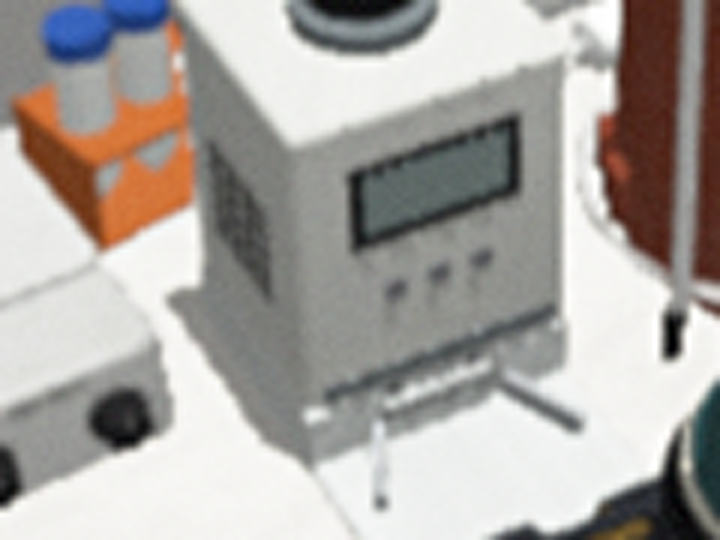

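Run:
```python
from h import *
a=np.radians(5.2); u=np.array([np.cos(a),np.sin(a)]); v=np.array([-u[1],u[0]]); m=np.array([.6132,.3296])
sd=ctrl.capture("side"); sc=ctrl.capture("scene")
big=lambda im,n:cv2.imwrite("pics/"+n,cv2.resize(im,None,fx=12,fy=12,interpolation=cv2.INTER_CUBIC))
big(sd["color"][192:222,305:365],"sd18.png"); big(sc["color"][222:258,268:322],"sc18.png")
for x in (-.008,-.002,0.002):
    P=[np.r_[m+u*x+v*y,.032] for y in (-.028,.028)]
    print(x,"side crop12",((proj(sd,P)-[305,192]+.5)*12).round(),"scene crop12",((proj(sc,P)-[268,222]+.5)*12).round())
H=[np.r_[m+v*y,.038] for y in (-.068,.068)]
print("head edge",((proj(sd,H)-[305,192]+.5)*12).round(),((proj(sc,H)-[268,222]+.5)*12).round())
```

```text
-0.008 side crop12 [[263. 206.]
 [139. 114.]] scene crop12 [[438. 119.]
 [225. 202.]]
-0.002 side crop12 [[285. 199.]
 [161. 107.]] scene crop12 [[426. 103.]
 [213. 186.]]
0.002 side crop12 [[300. 195.]
 [175. 103.]] scene crop12 [[417.  93.]
 [205. 176.]]
head edge [[388. 243.]
 [ 84.  22.]] [[570.  22.]
 [ 52. 223.]]
```

View pics/sd18.png

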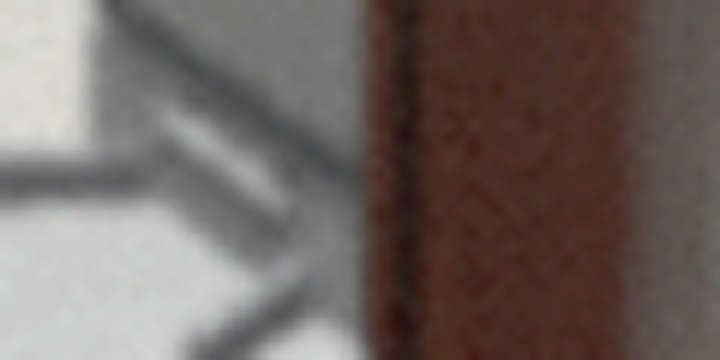

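View pics/sc18.png

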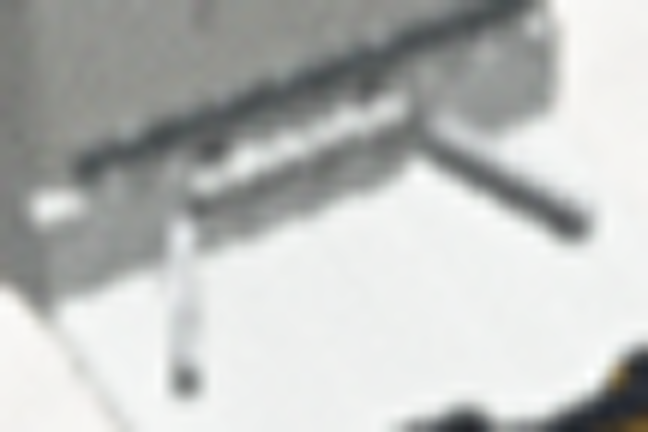

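Run:
```python
from h import *
a=np.radians(5.2); u=np.array([np.cos(a),np.sin(a)]); v=np.array([-u[1],u[0]]); m=np.array([.6132,.3296])
for n,o in (("side",(305,192)),("scene",(268,222))):
    c=ctrl.capture(n)
    def q(x,y,z): return ((proj(c,[np.r_[m+u*x+v*y,z]])-o+.5)*12).round()[0].tolist()
    print(n,"fin root tops",q(0,.031,.02),q(0,-.031,.02),"fin tips top",q(-.042,.05,.02),q(-.042,-.05,.02),"block foot",q(0,.068,.006),q(0,.031,.006),q(0,-.031,.006),q(0,-.068,.006),"cass rear foot",q(-.002,.028,.006),q(-.002,-.028,.006))
```

```text
side fin root tops [163.0, 146.0] [300.0, 249.0] fin tips top [-30.0, 159.0] [184.0, 332.0] block foot [88.0, 140.0] [164.0, 198.0] [301.0, 303.0] [388.0, 370.0] cass rear foot [163.0, 205.0] [287.0, 300.0]
scene fin root tops [199.0, 222.0] [433.0, 130.0] fin tips top [209.0, 366.0] [592.0, 212.0] block foot [59.0, 321.0] [201.0, 264.0] [434.0, 173.0] [569.0, 119.0] cass rear foot [217.0, 265.0] [427.0, 182.0]
```

Run:
```python
from h import *
c=ctrl.capture("wrist"); cv2.imwrite("pics/w19.png",c["color"]); print(c["R"],-c["R"].T@c["t"])
```

```text
[[-0.08405614  0.99641271 -0.00981215]
 [ 0.71353137  0.06706032  0.69740655]
 [ 0.69556276  0.05162002 -0.71660856]] [0.29768787 0.30275599 0.15940719]
```

View pics/w19.png

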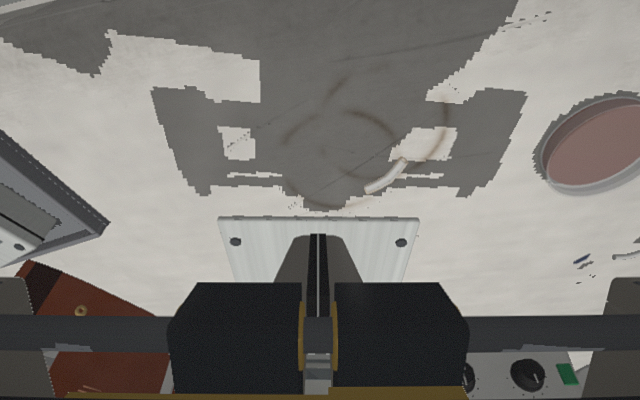

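The side view (with the local offset) and the foot line in the scene view put the rear end about 2 mm outside the mouth. The bright-strip edge in the scene view is ambiguous and could read 7 mm further out. There's time for a second push, read row by row.

```bash
python3 goal.py 560 324.8 27 185.2
```

```text
t 29.5 tcp [439.1 314.2  54.9] yaw -174.9 zaxis [ 0.486  0.032 -0.873] q [-0.7   0.48 -0.23  2.27  1.52  0.47 -0.66] F [ 1.23 -0.7  -0.27] M [0.02 0.3  0.01] w 0.004
shift in tool mm [-92.4   0.7  83.5] dist 124.5
turn tool z -0.1
```

```bash
python3 -m pendant '[[-25,0,21,0,1],[-25,0,21,0,1],[-25,0,21,0,1],[-13,0,15,0,1],[0,0,0,0,1]]'; python3 goal.py 590 327.5 26 185.2
```

```text
time_s: 30.12
tcp_pos: [0.5625, 0.3212, 0.0275]
eef_rot: [-0.039, 0.967, 0.004, 0.253]
wrist_force: [-0.5, -0.2, -0.5]
gripper_width: 0.008
t 30.12 tcp [562.5 321.2  27.5] yaw -175.2 zaxis [ 0.488  0.028 -0.872] q [-0.6   0.63 -0.15  2.06  1.49  0.39 -0.45] F [-0.47 -0.21 -0.49] M [ 0.02  0.36 -0.03] w 0.008
shift in tool mm [-23.7   4.2  14.9] dist 28.3
turn tool z -0.4
```

```bash
python3 -m pendant '[[-8,2,4.5,-0.4,1],[-8,2,4.5,0,1],[-6,1,3.5,0,1]]'; python3 goal.py 597 328.1 26 185.2
```

```text
time_s: 30.5
tcp_pos: [0.5866, 0.3279, 0.0264]
eef_rot: [-0.042, 0.967, 0.003, 0.252]
wrist_force: [0.1, -0.0, 0.7]
gripper_width: 0.002
t 30.5 tcp [586.6 327.9  26.4] yaw -174.7 zaxis [ 0.487  0.027 -0.873] q [-0.57  0.65 -0.16  2.    1.42  0.39 -0.34] F [ 0.14 -0.03  0.7 ] M [ 0.03  0.31 -0.01] w 0.002
shift in tool mm [-8.9 -0.6  5.4] dist 10.4
turn tool z 0.1
```

```bash
python3 -m pendant '[[-4,0,2,0,1]]'; python3 goal.py 598 328.1 26 185.2
```

```text
time_s: 30.62
tcp_pos: [0.5912, 0.3284, 0.0266]
eef_rot: [-0.042, 0.967, 0.003, 0.252]
wrist_force: [0.7, 0.9, -0.2]
gripper_width: 0.004
t 30.62 tcp [591.2 328.4  26.6] yaw -174.7 zaxis [ 0.487  0.027 -0.873] q [-0.57  0.66 -0.16  1.99  1.41  0.39 -0.33] F [ 0.72  0.93 -0.21] M [0.05 0.32 0.04] w 0.004
shift in tool mm [-5.6 -0.9  3.8] dist 6.8
turn tool z 0.1
```

```bash
python3 -m pendant '[[-4,0,2,0,1]]'; python3 goal.py 598 328.1 26 185.2; python3 -m pendant '[[-8,0,4.5,0,1]]'; python3 goal.py 598 328.1 26 185.2
```

```text
time_s: 30.75
tcp_pos: [0.5957, 0.3289, 0.0269]
eef_rot: [-0.042, 0.967, 0.003, 0.252]
wrist_force: [-0.1, 0.3, 0.7]
gripper_width: 0.006
t 30.75 tcp [595.7 328.9  26.9] yaw -174.7 zaxis [ 0.486  0.028 -0.873] q [-0.56  0.66 -0.16  1.98  1.4   0.39 -0.31] F [-0.11  0.33  0.69] M [ 0.04  0.32 -0.05] w 0.006
shift in tool mm [-1.5 -0.9  1.8] dist 2.5
turn tool z 0.1
time_s: 30.88
tcp_pos: [0.5997, 0.33, 0.0254]
eef_rot: [-0.043, 0.968, 0.003, 0.249]
wrist_force: [-44.6, -10.6, 31.5]
gripper_width: 0.003
t 30.88 tcp [599.7 330.   25.4] yaw -174.7 zaxis [ 0.481  0.028 -0.876] q [-0.55  0.67 -0.17  1.97  1.37  0.39 -0.27] F [-44.62 -10.57  31.46] M [-1.77  5.64 -0.93] w 0.003
shift in tool mm [ 1.4 -1.8 -1.4] dist 2.6
turn tool z 0.1
```

Free motion up to TCP x ≈ 0.596, then a firm 45 N stop. The moment puts the contact about 0.22 m from the sensor, i.e. at the fingertips and not the gripper body. So the cassette is home, and I'll back off.

```bash
python3 -m pendant '[[6,0,-4,0,1],[18,0,-12,0,1],[36,0,-27,0,1],[36,0,-32,0,1],[25,0,-40,0,1],[0,0,0,0,1],[0,0,0,0,1]]'; python3 goal.py
python3 - <<'E'
from h import *
c=ctrl.capture("side"); cv2.imwrite("pics/sd20.png",c["color"])
c=ctrl.capture("scene"); crop(c,220,150,460,330,3.3,"sc20.png")
E
```

```text
time_s: 31.75
tcp_pos: [0.4355, 0.3172, 0.0696]
eef_rot: [-0.043, 0.967, 0.004, 0.249]
wrist_force: [1.1, 0.5, -0.3]
gripper_width: 0.005
t 31.75 tcp [435.5 317.2  69.6] yaw -174.7 zaxis [ 0.482  0.029 -0.876] q [-0.71  0.45 -0.22  2.27  1.42  0.47 -0.56] F [ 1.08  0.5  -0.26] M [ 0.03  0.32 -0.01] w 0.005
```

View pics/sd20.png

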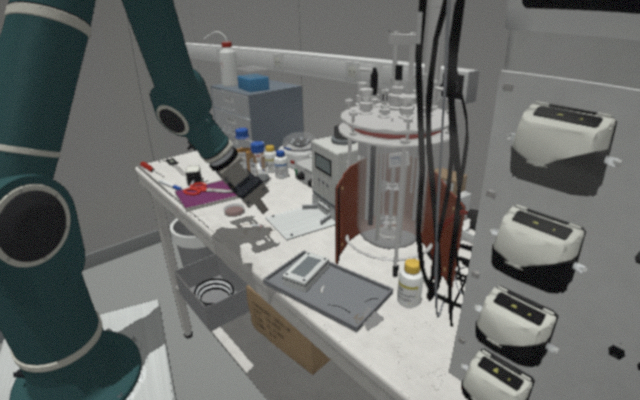

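View pics/sc20.png

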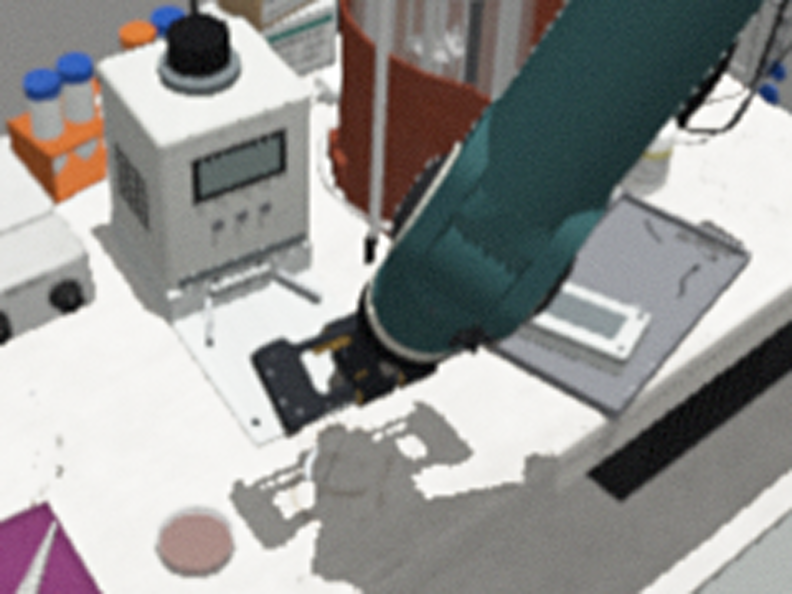

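The empty cassette lies flat in the tray, the full one is in the tunnel, the dish and bottle are where they were, and the gripper is clear.

Run:
```python
from rig import ctrl
print(ctrl.sign_off())
```

```text
the job is handed in; nothing more can be done
None
```

The job is handed in at about 32 s of the 72 s: the full cassette is in the tunnel against the end stops and the empty one lies flat in the tray. The sign-off gave no verdict.

**Which is full:** The cassette nearer the reader read about −1.1 N when lifted (empty), so I put it back. The other read −5.5 N (full).

**What I did:**
- I carried the full one past the panel on the robot's side and set it on the deck between the fins.
- The rows cannot tilt the tool, so I drove the arm against its upward reach limit until it leaned back about 28°.
- I then pushed the cassette in with closed fingers.

**Last checks:**
- **Home:** on a second push the fingers moved freely to within about 2 mm of the expected home position, then met a firm 45 N stop. The moment placed that contact at the fingertips and not on the gripper body.
- **Views of the rear end:** these partly disagreed. The side view and the foot line in the scene view put it about 2 mm outside the mouth, which is home. The bright top edge in the scene view could be read up to 7 mm further out, which would put the centre at about 41 mm and out of range. I think that edge is the seam, and the firm stop fits home.
- **Bystanders:** the dish and small bottle look unmoved. The flask is nearly invisible in the pictures, so I judged it only from the arm's path staying well away from where it seems to stand.
- **At rest:** the gripper was clear of everything at the end, with no real force on the wrist.

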